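# Rinse the used foot-care things in the shower's rinse box

## Task

Rinse the used wash things (whichever of the bamboo brush, steel mirror, blue scoop and pumice stone are out on the shelf): open the rinse box, put them all in, shut the lid, then press the yellow spray pedal right down to its stop, hold it there for two seconds and let it come back up. Finally swing the lid fully open onto its stop again and leave it so, with the things lying in the box to dry. Never work the pedal unless the lid is shut, and leave the lilac bottle, the pill box and the cream jar where they are.

Things in the scene. Friction and masses are not known exactly. Their poses are not given: they have to be found in the camera images.
- rinse_box: Fixed grey open-topped box, outside 170 (x) by 280 (y) by 65 high, walls and floor 5 mm; origin under its centre, x points to its hinged far side, y along its length. An aqua lid covers it, hinged along the far top edge (box x = +85 mm, z = 65 mm).
- lid (a joint): Angle of the aqua lid (rad): 0 shut, 1.72 on its stop, leaning back a little past upright. It falls shut by itself below 1.57 and falls back onto its stop above.
- lid_bar (a point): Middle of the orange bar handle of the lid: a round bar 12 mm thick and 100 mm long, parallel to the box's y axis, 45 mm in front of the lid's front edge and joined to it by an arm at each end, so fingers can pass on both sides of it. 215 mm from the hinge line; with the lid shut its height is 69 mm.
- pedal (a joint): Angle of the yellow pedal (rad): 0 up at rest, 0.28 pressed to its stop. A spring lifts it again; about 6 N on the toe starts it and 12 N holds it down.
- pedal_toe (a point): Point on the top face of the yellow ribbed pedal plate (110 by 66 mm) where to press, on its centre line 22 mm from the raised toe edge and 88 mm from the heel hinge; about 56 mm high at rest, 32 mm when pressed. Moves with the pedal; x of the point points from toe to heel. The pedal stands on a fixed grey base 135 by 76 mm.
- brush: Bamboo foot brush without handle, a block 130 (x) by 40 (y) by 34 high, white bristles underneath; origin under its centre, x along its length. Grip across y at the middle. None if absent.
- mirror: Steel hand mirror lying flat, 12 mm thick, 134 long: disc of diameter 64 centred at x = +35 mm, dark handle 18 wide from x = -67 to +3 mm; origin at the underside's middle. Grip across y on the handle near x = -8 mm. None if absent.
- scoop: Blue plastic scoop 126 long: open-fronted bowl 60 by 50 by 34 high from x = +3 to +63 mm, straight handle 20 wide and 16 thick from x = -63 to +1 mm, its middle 22 mm high; origin at bowl-underside level at mid-length. Grip across y on the handle near x = -22 mm. None if absent.
- pumice: Grey pumice stone with a green plastic back, a block 95 (x) by 42 (y) by 33 high; origin under its centre. Grip across y at the middle. None if absent.
- lilac_bottle: Capped lilac bottle standing, diameter 62, 170 high; origin under its centre. Leave alone.
- pill_box: Clear plastic pill box 55 by 120 by 22 high; origin under its centre. Leave alone.
- cream_jar: White jar with blue cap, diameter 70, 70 high; origin under its centre. Leave alone.
Mind the look-alikes: they are no part of the job. There is more than one size of the brush; the one meant has the size given above. Leave any orange look-alike of the part that bears pedal alone.

How it is judged:
By the outcome, as a careful person would: the job done as asked, in the order asked, and still so for the second after the job is handed in, with the robot touching nothing.
Of brush, mirror, scoop, pumice only 2 to 3 are there at a start; the rules pass over those that are not, and their reading is None.
At some moment in a run one of brush, mirror, scoop, pumice may be knocked a few centimetres aside while the robot is not near it.
Once in a run the grip may slacken for a moment while it holds something.
It also fails if it takes over 210 s, if anything falls off the work surface, if the arm or the gripper's body presses on something with over 40 N, if the wrist force passes 120 N, or if a joint passes its speed limit or range.

## Robot

A 7-joint arm with a two-finger parallel gripper is mounted at the origin on the work surface. World frame = base frame: x ahead of the robot, y to its left, z up, the work surface at z = 0. Lengths are in m, angles in rad, forces in N, time in s.
With the tool pointing down it reaches from about 0.425 to 1.025 m from the base axis. Payload 9.4 kg.
Tool frame: the origin (TCP) lies between the finger pads; the fingertips stand 22 mm ahead of it and the grasp point (between the pads) lies 3 mm ahead of it; x points along the fingers, z is the direction in which the jaws open and shut, and the axes are right-handed (so a half turn about x gives the same grasp; the last joint's range is limited). The gripper opens to 93 mm and grips with 3 to 60 N. Pads are 15 mm wide; open, the fingers measure 128 mm over their backs; the gripper's body (75 mm by 188 mm) begins 65 mm behind the grasp point.
Start: joints at [-1.244, 0.599, -0.003, 1.599, 0.002, 0.943, -0.08], TCP at [0.285, 0.667, 0.241] pointing down, gripper open.
Joint ranges: [-2.57, 2.57], [-0.35, 1.97], [-1.29, 1.29], [0.11, 2.56], [-1.05, 4.19], [0.11, 1.86], [-2.63, 2.63]. Speed limits (rad/s): [2.22, 2.22, 3.01, 3.01, 3.14, 3.14, 3.14].

## Interface

Orientations are given as a rotation vector (axis times angle).
In Python, from plant import status, vision, ticket, nets gives the robot as it stands. The module is installed in compiled form; this text tells all that it offers.
- The arm moves only by the tool arm_command, never from a script. Its arguments are lists of equal length, an entry for each row: "linear": the shift along the tool's x, y, z in mm, a list of three; "twist": the turn about the tool's x in degrees. A call has exactly 8 rows; each row is the pose to reach, as a shift and turn from the pose commanded when the call began, along the tool's axes at that moment; what a row does not reach only later rows make up. A row lasts 1/12 s, in which the tool goes at most 41.7 mm and 7.16 degrees, less where a joint would pass 70% of its speed; a pose out of reach is approached as far as the arm can. A call with a gripper value outside its range is refused whole. "grip" is the finger opening in mm, from 0 to 93, set as the call begins (left out, the last holds). The fingers move at their own pace and stop on an object; "newtons" is the grip in N (left out, the last holds). Time passes only in rows, so rows that repeat a pose let the fingers close, or fill a call up. It gives the time, the measured TCP pose, the force and the opening at its end, in the units of the state.
- status.read_state(): the state, without advancing time (a new reading comes with each control period).
- vision.camera(name): name is "side" or "top"; returns a dict with "img" (420x560x3 uint8, blue, green, red), "vertical_fov" (degrees; the focal length in pixels is half the picture's height over the tangent of half this angle, whatever the lens; pixels are square), "cx", "cy" (the principal point, pixels), "R" (3x3) and "t" (3): a world point X has camera coordinates R X + t. Camera axes: x right, y down, z forward; pixel columns grow to the right and rows downward; lengths in m; the calibration is good to about 2 mm. A picture is of the moment at which its call begins. There is no depth.
- ticket.hand_in(): hands the job in, once; it reports no verdict.
Trained networks look in a picture, given as the dict that the camera call returned (one of the last four; its "shot" number tells which), for a name from the list of things; names that differ only in an ending like _2 or _b are one class to them, and where a whole thing is asked for, a point or a joint stands for the part that bears it (a point fixed in the world has none). Each returns a list of dicts, best first, with "score" (0 to 1); they miss things now and then, are a little off and sometimes report something else, mostly with a low value. They report only what shows in the picture. A call takes as long as a camera call. They do not tell look-alikes from the thing itself.
- nets.cut_out(name, picture): "region" (420x560 bool, what is visible of it) and "bbox" ([centre column, centre row, width, height] in pixels, round what is visible of it).
The state is a dict: "clock": time; "qpos": joint angles; "joint_velocities": joint speeds; "joint_torque": joint torques, N m; "ee_pos": TCP position; "tool_rot": TCP orientation; "contact_force": force on the tool from outside, world axes, zero at the start; "torque": the same for the moment, N m; "grip_width": finger opening in m.
Only numpy, scipy, OpenCV 4.12 (cv2) and the standard library are available. Lean on these libraries where they do the work, as an engineer would, in place of code of your own. Each camera call takes 0.05 s, during which the arm holds its last target.

## Working session

There is one attempt and no reset: what is moved stays moved. The work goes in short steps, Python scripts to look and compute and a tool call to move; the robot and the scene stay as the last step left them, time stands still between calls to the robot, and variables do not carry over. Pictures are saved under pics/ and viewed, and the job is handed in when it is done.

Besides the shell and the picture viewer there is one more tool, called after ">>>" by a JSON object that holds its "api" and its "payload", one argument or row to a line. arm_command: Moves the arm, as the interface text tells. Its arguments: {"type":"object","properties":{"linear":{"type":"array","items":{"type":"array","items":{"type":"number"}}},"twist":{"type":"array","items":{"type":"number"}},"grip":{"type":"number"},"newtons":{"type":"number"}},"required":["linear","twist"]}

```bash
mkdir -p pics
cat > h.py <<'E'
import numpy as np, cv2
from plant import status, vision, ticket, nets
from scipy.spatial.transform import Rotation as Ro
def K(p):
    f=p["img"].shape[0]/2/np.tan(np.radians(p["vertical_fov"])/2); return f
def pix(p,X):
    c=p["R"]@np.array(X,float)+np.array(p["t"]).ravel(); f=K(p); return np.array([p["cx"]+f*c[0]/c[2],p["cy"]+f*c[1]/c[2]])
def ray(p,u,v,z):
    f=K(p); R=np.array(p["R"]); t=np.array(p["t"]).ravel()
    d=R.T@np.array([(u-p["cx"])/f,(v-p["cy"])/f,1]); o=-R.T@t
    return o+d*(z-o[2])/d[2]
E
python3 - <<'E'
from h import *
s=status.read_state();print(s)
for n in("top","side"):
    p=vision.camera(n);cv2.imwrite(f"pics/{n}0.png",p["img"]);print(n,{k:v for k,v in p.items() if k!="img"}, -np.array(p["R"]).T@np.array(p["t"]).ravel())
    for o in["rinse_box","lid","pedal","brush","mirror","scoop","pumice","lilac_bottle","pill_box","cream_jar"]:
        print(o,[(round(d["score"],2),np.round(d["bbox"]).tolist()) for d in nets.cut_out(o,p)])
print(status.read_state()["clock"])
E
```

```text
{'clock': 0.0, 'qpos': array([-1.24365054,  0.60010656, -0.00258697,  1.60011159,  0.00178552,
        0.94291902, -0.07981316]), 'joint_velocities': array([ 0.00034818, -0.00149181,  0.00093184,  0.00198661,  0.00045778,
       -0.00175032,  0.0008655 ]), 'joint_torque': array([ 1.99744286e-04, -7.65053487e+01,  1.49787214e+00, -2.52338076e+01,
       -5.23612776e-02,  1.67677423e-02,  1.69268360e-04]), 'ee_pos': array([0.2847014 , 0.66626752, 0.23977926]), 'tool_rot': array([-0.90777282,  1.37484092,  0.9062324 ]), 'contact_force': array([-0.08587292, -0.36242321,  0.60943165]), 'torque': array([ 0.00780761, -0.00846167, -0.03796634]), 'grip_width': 0.0927488390214709}
top {'vertical_fov': 56.97474467050529, 'cx': 282.1206871745928, 'cy': 213.68823405594046, 'R': array([[ 0.01600756, -0.9997937 , -0.01250229],
       [-0.99388144, -0.01454374, -0.10949048],
       [ 0.10928607,  0.01417847, -0.99390921]]), 't': array([0.01997965, 0.61782365, 1.15454633]), 'shot': 1} [0.4875478  0.01259129 1.21540984]
rinse_box [(0.7, [347.0, 240.0, 113.0, 99.0])]
lid [(0.56, [349.0, 240.0, 110.0, 1
[... 861 characters left out ...]
3597432 -0.81133108  1.2261119 ]
rinse_box [(0.82, [280.0, 265.0, 74.0, 85.0])]
lid [(0.73, [280.0, 260.0, 74.0, 70.0])]
pedal [(0.78, [198.0, 173.0, 20.0, 12.0]), (0.55, [189.0, 142.0, 16.0, 10.0])]
brush [(0.84, [261.0, 166.0, 44.0, 22.0]), (0.66, [258.0, 203.0, 31.0, 18.0])]
mirror [(0.51, [212.0, 205.0, 26.0, 24.0]), (0.33, [197.0, 173.0, 16.0, 15.0])]
scoop [(0.33, [224.0, 146.0, 13.0, 39.0])]
pumice [(0.86, [223.0, 222.0, 23.0, 22.0])]
lilac_bottle [(0.88, [224.0, 145.0, 17.0, 40.0]), (0.39, [220.0, 221.0, 24.0, 20.0])]
pill_box [(0.85, [301.0, 203.0, 25.0, 24.0])]
cream_jar [(0.62, [348.0, 364.0, 28.0, 32.0]), (0.43, [221.0, 220.0, 25.0, 21.0]), (0.38, [276.0, 261.0, 72.0, 69.0])]
1.1
```

Run:
```python
import cv2
a=cv2.imread("pics/top0.png");cv2.imwrite("pics/top0z.png",cv2.resize(a[140:310,70:500],None,fx=1.86,fy=1.86,interpolation=cv2.INTER_CUBIC))
a=cv2.imread("pics/side0.png");cv2.imwrite("pics/side0z.png",cv2.resize(a[110:390,140:400],None,fx=2.1,fy=2.1,interpolation=cv2.INTER_CUBIC))
```

```text
(no output)
```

View pics/top0.png

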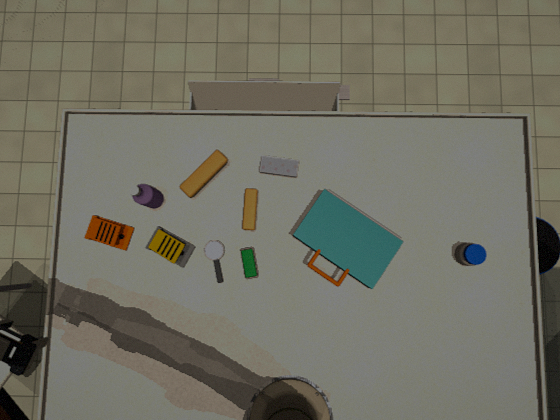

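View pics/top0z.png

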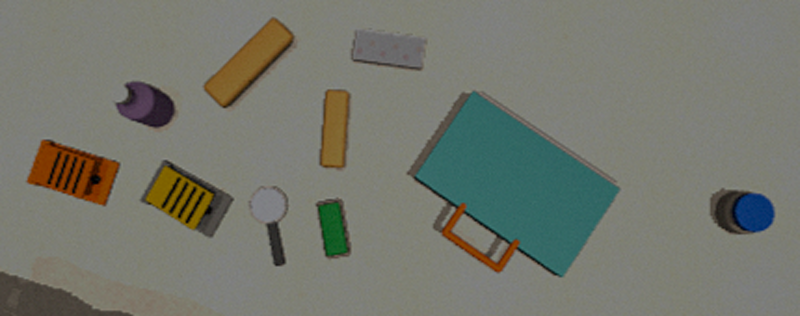

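View pics/side0z.png

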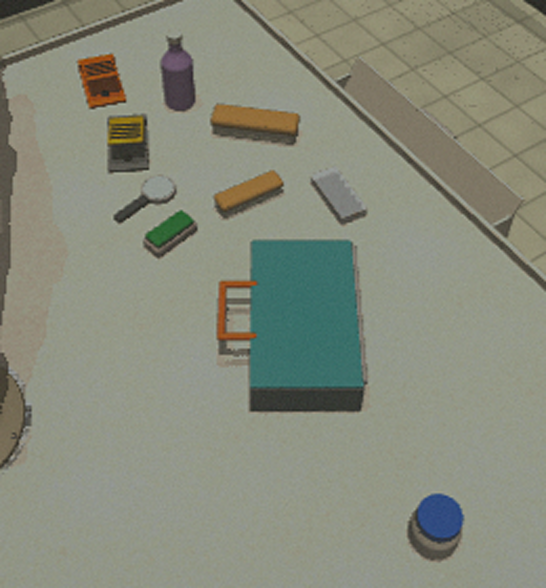

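```bash
cat >> h.py <<'E'
from scipy.optimize import minimize
def boxpts(l,w,h,z0=0,x0=0):
    return [np.array([[x0+sx*l/2,sy*w/2,z] for sx in(-1,1) for sy in(-1,1) for z in(z0,z0+h)])]
def cyl(r,h,x0=0,z0=0):
    a=np.linspace(0,2*np.pi,24,endpoint=False)
    return [np.array([[x0+r*np.cos(t),r*np.sin(t),z] for t in a for z in(z0,z0+h)])]
MODEL={"brush":boxpts(.13,.04,.034),"pumice":boxpts(.095,.042,.033),
 "mirror":cyl(.032,.012,.035)+boxpts(.07,.018,.012,0,-.032),
 "rinse_box":boxpts(.17,.28,.067)}
def render(p,parts,q,S=4):
    c,s=np.cos(q[2]),np.sin(q[2]); m=np.zeros((420*S//1,560*S//1),np.uint8)
    for P in parts:
        W=P@np.array([[c,s,0],[-s,c,0],[0,0,1]])+[q[0],q[1],q[3] if len(q)>3 else 0]
        uv=np.array([pix(p,x) for x in W])
        h=cv2.convexHull((((uv+.5)*S)*16).astype(np.int32).reshape(-1,1,2))
        cv2.fillConvexPoly(m,h,255,shift=4)
    return cv2.resize(m,(560,420),interpolation=cv2.INTER_AREA)/255.
def fit(parts,obs,q0,z=0):
    def cost(q):
        e=0
        for p,m in obs:
            r=render(p,parts,[q[0]/100,q[1]/100,q[2]/10,z]); e+=1-np.minimum(r,m).sum()/np.maximum(r,m).sum()
        return e/len(obs)
    best=None
    for dy in (0,):
        b=minimize(cost,[q0[0]*100,q0[1]*100,q0[2]*10],method="Nelder-Mead",options=dict(initial_simplex=np.array([[q0[0]*100,q0[1]*100,q0[2]*10]]+[[q0[0]*100+a,q0[1]*100+b_,q0[2]*10+c] for a,b_,c in((1,0,0),(0,1,0),(0,0,2))]),xatol=.01,fatol=1e-4,maxiter=150))
    return [b.x[0]/100,b.x[1]/100,b.x[2]/10],b.fun
def mask(p,name,near):
    c=[d for d in nets.cut_out(name,p) if np.hypot(d["bbox"][0]-near[0],d["bbox"][1]-near[1])<20]
    return c[0]["region"].astype(float) if c else None
E
python3 - <<'E'
from h import *
t=vision.camera("top");s=vision.camera("side")
def go(name,uv,yaw,z):
    g=ray(t,*uv,z); obs=[]
    for p in(t,s):
        m=mask(p,name,pix(p,g)); 
        if m is not None: obs.append((p,m))
    print(name,"guess",g.round(3),len(obs))
    for o in ([obs]+[[x] for x in obs]): 
        q,c=fit(MODEL[name],o,[g[0],g[1],yaw]); print("  ",np.round(q,4),round(c,3))
go("brush",(250.5,209),0.0,.017)
go("pumice",(249.5,262),.1,.017)
go("mirror",(215,262),0.1,.006)
go("rinse_box",(349,239),-.55,.05)
# lid corners, pedal
for nm,uv in dict(lid_a=(325,190),lid_b=(403,241),lid_c=(372,288),lid_d=(292,235)).items(): print(nm,ray(t,*uv,.067).round(4))
for nm,uv in dict(bar_l=(307,265),bar_r=(338,285)).items(): print(nm,ray(t,*uv,.069).round(4))
for n,p in(("t",t),("s",s)):
    for o in["pedal","lilac_bottle","pill_box","cream_jar"]:
        for d in nets.cut_out(o,p):
            ys,xs=np.nonzero(d["region"]); 
            print(n,o,round(d["score"],2),ray(p,d["bbox"][0],d["bbox"][1],.03).round(3))
E
```

```text
brush guess [0.633 0.129 0.017] 2
   [0.6337 0.1319 0.0141] 0.158
   [0.6336 0.1319 0.0202] 0.121
   [ 0.6355  0.1346 -0.0686] 0.174
pumice guess [0.468 0.128 0.017] 2
   [0.4665 0.1288 0.2042] 0.153
   [0.4669 0.1285 0.197 ] 0.074
   [0.4633 0.131  0.292 ] 0.207
mirror guess [0.466 0.236 0.006] 2
   [0.4691 0.2355 0.2305] 0.185
   [0.4717 0.2335 0.2421] 0.192
   [0.4668 0.2361 0.2348] 0.128
rinse_box guess [ 0.542 -0.173  0.05 ] 2
   [ 0.5463 -0.1649 -0.5907] 0.074
   [ 0.5487 -0.1676 -0.5924] 0.065
   [ 0.544  -0.163  -0.5885] 0.049
lid_a [ 0.6872 -0.0986  0.067 ]
lid_b [ 0.538  -0.3291  0.067 ]
lid_c [ 0.3997 -0.2366  0.067 ]
lid_d [ 0.5506 -0.0014  0.067 ]
bar_l [ 0.4632 -0.0465  0.069 ]
bar_r [ 0.4068 -0.1374  0.069 ]
t pedal 0.96 [0.51  0.381 0.03 ]
t pedal 0.63 [0.545 0.564 0.03 ]
t lilac_bottle 0.91 [0.671 0.452 0.03 ]
t pill_box 0.87 [0.767 0.034 0.03 ]
t cream_jar 0.75 [ 0.503 -0.541  0.03 ]
s pedal 0.61 [0.559 0.586 0.03 ]
s pedal 0.59 [0.509 0.394 0.03 ]
s lilac_bottle 0.56 [0.683 0.49  0.03 ]
s pill_box 0.71 [0.759 0.028 0.03 ]
s cream_jar 0.66 [ 0.502 -0.538  0.03 ]
s cream_jar 0.4 [0.681 0.487 0.03 ]
```

Run:
```python
import cv2
a=cv2.imread("pics/top0.png");cv2.imwrite("pics/pt.png",cv2.resize(a[215:285,135:265],None,fx=6,fy=6,interpolation=cv2.INTER_CUBIC))
a=cv2.imread("pics/side0.png");cv2.imwrite("pics/ps.png",cv2.resize(a[130:235,170:290],None,fx=5.5,fy=5.5,interpolation=cv2.INTER_CUBIC))
```

```text
(no output)
```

View pics/pt.png

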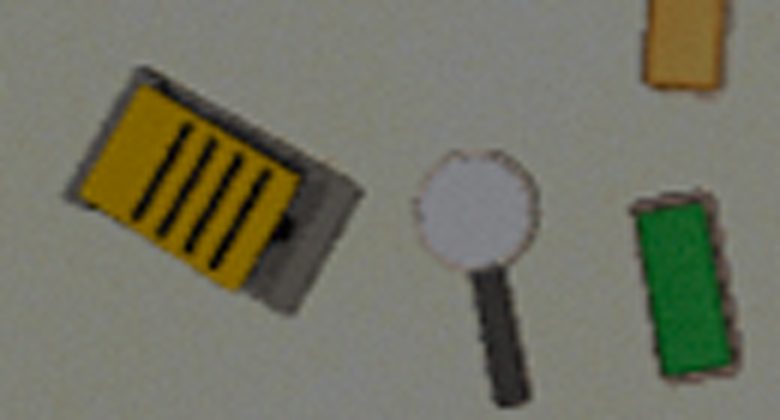

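View pics/ps.png

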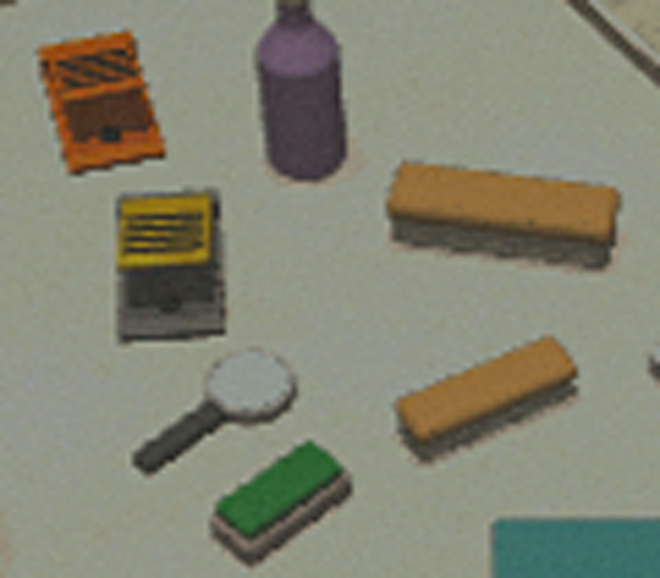

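Run:
```python
from h import *
t=vision.camera("top");s=vision.camera("side")
T=np.array([(145,85),(302,178),(240,292),(80,190)])/6+[135,215]-.5
S=np.array([(210,195),(213,262),(120,268),(120,197)])/5.5+[170,130]-.5
def tri(a,b):
    A=[]
    for p,uv in((t,a),(s,b)):
        f=K(p);M=np.hstack([p["R"],np.array(p["t"]).reshape(3,1)]);x=(uv[0]-p["cx"])/f;y=(uv[1]-p["cy"])/f
        A+= [x*M[2]-M[0],y*M[2]-M[1]]
    A=np.array(A);return np.linalg.lstsq(A[:,:3],-A[:,3],rcond=None)[0]
for a,b in zip(T,S): print(tri(a,b).round(4))
B=np.array([(145,65),(365,190),(293,318),(65,200)])/6+[135,215]-.5
print("base",[ray(t,*b,.0).round(3) for b in B])
B=np.array([(222,190),(225,332),(120,343),(118,195)])/5.5+[170,130]-.5
print("base s",[ray(s,*b,.0).round(3) for b in B])
```

```text
[0.5641 0.4099 0.0305]
[0.5184 0.3187 0.0588]
[0.4608 0.3471 0.0605]
[0.5078 0.4406 0.033 ]
base [array([0.578, 0.42 , 0.   ]), array([0.515, 0.301, 0.   ]), array([0.448, 0.336, 0.   ]), array([0.507, 0.458, 0.   ])]
base s [array([0.586, 0.442, 0.   ]), array([0.515, 0.307, 0.   ]), array([0.446, 0.339, 0.   ]), array([0.517, 0.481, 0.   ])]
```

```bash
cat >> h.py <<'E'
BC=np.array([.546,-.165]);BY=-.59
def b2w(x,y): 
    c,s=np.cos(BY),np.sin(BY); return BC+np.array([c*x-s*y,s*x+c*y])
def go(*wps):
    """wps: (x,y,z[,jawyaw]) TCP"""
    st=status.read_state();R=Ro.from_rotvec(st["tool_rot"]).as_matrix();p=st["ee_pos"]
    print("t",round(st["clock"],2),"p",p.round(4),"x",R[:,0].round(3),"jaw yaw",round(np.arctan2(R[1,2],R[0,2]),3),"q",st["qpos"].round(2),"F",st["contact_force"].round(1),"w",round(st["grip_width"]*1000,1))
    for w in wps:
        l=R.T@(np.array(w[:3])-p)*1000; tw=0
        if len(w)>3:
            d=w[3]-np.arctan2(R[1,2],R[0,2]); d=-d  # tool x is down
            tw=np.degrees((d+np.pi/2)%np.pi-np.pi/2)
        print("  lin",l.round(1).tolist(),"tw",round(tw,1))
E
python3 - <<'E'
from h import *
m=b2w(-.130,0);print(m,b2w(.121,0))
go((.5,.35,.25,BY),(m[0],m[1],.2,BY),(m[0],m[1],.072,BY))
E
```

```text
[ 0.43797771 -0.09267307] [ 0.64654382 -0.23231968]
t 2.1 p [0.2849 0.6667 0.2406] x [ 0. -0. -1.] jaw yaw 1.167 q [-1.24  0.6  -0.    1.6   0.    0.94 -0.08] F [ 0.7 -0.4 -0.1] w 93.0
  lin [-9.4, -322.2, -206.7] tw -79.3
  lin [40.6, -439.1, -638.1] tw -79.3
  lin [168.6, -439.1, -638.1] tw -79.3
```

Add to h.py:
```python
def rows(w,n=8,frac=None):
    pass
_go=go
def go(*wps):
    out=[]
    for w in wps:
        w=list(w)
        if len(w)>3:
            az=np.arctan2(w[1],w[0]); w[3]=az+((w[3]-az+np.pi/2)%np.pi-np.pi/2)
        out.append(w)
    st=status.read_state();R=Ro.from_rotvec(st["tool_rot"]).as_matrix();p=st["ee_pos"];y0=np.arctan2(R[1,2],R[0,2])
    print("t",round(st["clock"],2),"p",p.round(4),"down",R[:,0].round(3),"jaw yaw",round(y0,3),"q7",st["qpos"][6].round(2),"F",st["contact_force"].round(1),"w",round(st["grip_width"]*1000,1))
    for w in out:
        l=R.T@(np.array(w[:3])-p)*1000; tw=-np.degrees(w[3]-y0) if len(w)>3 else 0
        print("  lin",l.round(1).tolist(),"tw",round(tw,1),"dist",round(np.linalg.norm(l)))
```

```text
(no output)
```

>>> {"api": "arm_command", "payload": {
  "linear": [
    [0, -34, -22],
    [0, -67, -43],
    [0, -101, -65],
    [0, -134, -86],
    [0, -168, -108],
    [0, -201, -129],
    [0, -235, -151],
    [0, -268, -172]
  ],
  "twist": [7, 14, 21, 28, 35, 42, 49, 56],
  "grip": 93
}}

```text
clock: 2.77
ee_pos: [0.4646, 0.4014, 0.241]
tool_rot: [-0.144, 1.565, 0.144]
contact_force: [0.2, 0.9, 0.1]
grip_width: 0.093
```

Run:
```python
from h import *
m=b2w(-.130,0)
go((.5,.2,.24,BY),(m[0],m[1],.2,BY),(m[0],m[1],.072,BY))
```

```text
t 2.77 p [0.4646 0.4014 0.241 ] down [ 0.  0. -1.] jaw yaw 0.184 q7 -0.45 F [0.2 0.9 0.1] w 93.0
  lin [0.9, -204.5, -2.0] tw 44.3 dist 205
  lin [40.8, -481.0, -116.4] tw 44.3 dist 497
  lin [168.8, -481.0, -116.5] tw 44.3 dist 523
```

>>> {"api": "arm_command", "payload": {
  "linear": [
    [0, -40, 0],
    [0, -80, 0],
    [0, -120, 0],
    [0, -160, 0],
    [0, -200, -5],
    [0, -240, -10],
    [0, -279, -18],
    [0, -318, -28]
  ],
  "twist": [6, 12, 18, 24, 30, 36, 42, 44.3]
}}

```text
clock: 3.43
ee_pos: [0.4964, 0.084, 0.2409]
tool_rot: [0.462, 1.52, -0.461]
contact_force: [0.4, -1.1, -0.3]
grip_width: 0.093
```

Run:
```python
from h import *
m=b2w(-.130,0)
go((m[0],m[1],.14,BY),(m[0],m[1],.072,BY))
```

```text
t 3.43 p [0.4964 0.084  0.2409] down [ 0.001  0.    -1.   ] jaw yaw -0.589 q7 -0.56 F [ 0.4 -1.1 -0.3] w 93.0
  lin [100.8, -179.4, 49.6] tw 0.0 dist 212
  lin [168.8, -179.4, 49.5] tw 0.0 dist 251
```

>>> {"api": "arm_command", "payload": {
  "linear": [
    [5, -40, 11],
    [10, -80, 22],
    [15, -120, 33],
    [20, -155, 43],
    [30, -179, 49.5],
    [45, -179, 49.5],
    [70, -179, 49.5],
    [100, -179, 49.5]
  ],
  "twist": [0, 0, 0, 0, 0, 0, 0, 0],
  "grip": 40
}}

```text
clock: 4.1
ee_pos: [0.4398, -0.0917, 0.141]
tool_rot: [0.458, 1.518, -0.457]
contact_force: [1.0, 0.9, -1.0]
grip_width: 0.0444
```

```bash
python3 - <<'E'
from h import *
m=b2w(-.130,0)
go((m[0],m[1],.072,BY))
for n in("top","side"):
    p=vision.camera(n);u=pix(p,[m[0],m[1],.07]).astype(int)
    cv2.imwrite(f"pics/{n}1.png",cv2.resize(p["img"][max(u[1]-60,0):u[1]+60,max(u[0]-60,0):u[0]+60],None,fx=4,fy=4,interpolation=cv2.INTER_CUBIC))
E
python3 -c "
import cv2,numpy as np
cv2.imwrite('pics/c1.png',cv2.resize(np.hstack([cv2.imread('pics/top1.png'),cv2.imread('pics/side1.png')]),(800,400)))"
```

```text
t 4.1 p [ 0.4398 -0.0917  0.141 ] down [ 0.004 -0.    -1.   ] jaw yaw -0.585 q7 -0.04 F [ 1.   0.9 -1. ] w 44.4
  lin [69.0, -2.0, -1.3] tw 0.3 dist 69
```

View pics/c1.png

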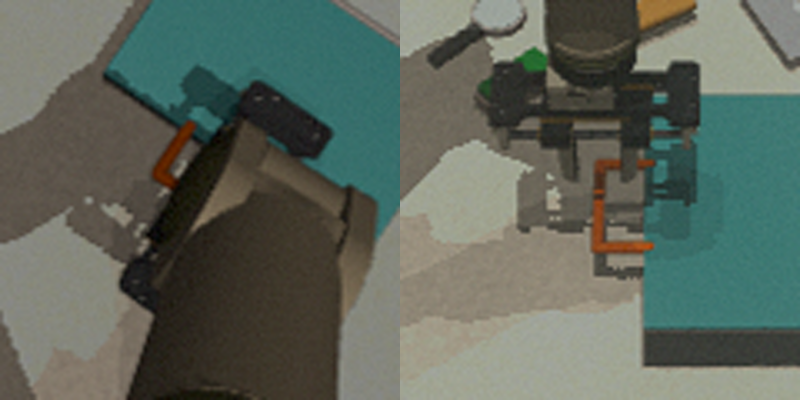

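>>> {"api": "arm_command", "payload": {
  "linear": [
    [12, 0, 0],
    [25, 0, -0.5],
    [38, -1, -1],
    [52, -1, -1],
    [63, -1, -1],
    [69, -1, -1],
    [69, -1, -1],
    [69, -1, -1]
  ],
  "twist": [0, 0, 0, 0, 0, 0, 0, 0]
}}

```text
clock: 4.87
ee_pos: [0.4378, -0.0913, 0.0723]
tool_rot: [0.457, 1.522, -0.457]
contact_force: [0.6, 0.0, 0.6]
grip_width: 0.0398
```

>>> {"api": "arm_command", "payload": {
  "linear": [
    [0, 0, 0],
    [0, 0, 0],
    [0, 0, 0],
    [0, 0, 0],
    [0, 0, 0],
    [0, 0, 0],
    [0, 0, 0],
    [0, 0, 0]
  ],
  "twist": [0, 0, 0, 0, 0, 0, 0, 0],
  "grip": 0,
  "newtons": 20
}}

```text
clock: 5.53
ee_pos: [0.4356, -0.09, 0.0718]
tool_rot: [0.458, 1.526, -0.456]
contact_force: [-3.9, 4.2, 7.5]
grip_width: 0.0116
```

Run:
```python
from h import *
m=b2w(-.130,0)
go((m[0],m[1],.072,BY))
th=np.linspace(0,1.68,25)[1:]
a0=.0186
for k,t in enumerate(th):
    print(k%8, round(-215*(np.sin(t+a0)-np.sin(a0)),1), 0, round(215*(np.cos(a0)-np.cos(t+a0)),1))
```

```text
t 5.53 p [ 0.4356 -0.09    0.0718] down [-0.003  0.002 -1.   ] jaw yaw -0.583 q7 0.04 F [-3.9  4.2  7.5] w 11.6
  lin [-0.3, -0.9, 3.5] tw 0.4 dist 4
0 -15.0 0 0.8
1 -30.0 0 2.7
2 -44.7 0 5.6
3 -59.3 0 9.5
4 -73.5 0 14.4
5 -87.3 0 20.3
6 -100.7 0 27.2
7 -113.6 0 35.0
0 -125.9 0 43.6
1 -137.5 0 53.1
2 -148.5 0 63.4
3 -158.7 0 74.5
4 -168.2 0 86.2
5 -176.8 0 98.5
6 -184.5 0 111.5
7 -191.2 0 124.9
0 -197.1 0 138.8
1 -201.9 0 153.0
2 -205.7 0 167.6
3 -208.5 0 182.4
4 -210.3 0 197.3
5 -211.0 0 212.3
6 -210.6 0 227.4
7 -209.2 0 242.4
```

>>> {"api": "arm_command", "payload": {
  "linear": [
    [-15, 0, -1],
    [-30, 0, 1],
    [-44.7, 0, 4],
    [-59.3, 0, 8],
    [-73.5, 0, 13],
    [-87.3, 0, 19],
    [-100.7, 0, 26],
    [-113.6, 0, 34]
  ],
  "twist": [0, 0, 0, 0, 0, 0, 0, 0]
}}

```text
clock: 6.2
ee_pos: [0.4635, -0.1086, 0.1856]
tool_rot: [0.458, 1.528, -0.456]
contact_force: [-5.1, 5.2, 1.4]
grip_width: 0.011
```

Run:
```python
from h import *
go()
```

```text
t 6.2 p [ 0.4635 -0.1086  0.1856] down [-0.005  0.003 -1.   ] jaw yaw -0.583 q7 -0.08 F [-5.1  5.2  1.4] w 11.0
```

>>> {"api": "arm_command", "payload": {
  "linear": [
    [-12.3, 0, 8.5],
    [-23.9, 0, 18],
    [-34.9, 0, 28],
    [-45.1, 0, 39],
    [-54.6, 0, 51],
    [-63.2, 0, 63],
    [-70.9, 0, 76],
    [-77.6, 0, 89.5]
  ],
  "twist": [0, 0, 0, 0, 0, 0, 0, 0]
}}

```text
clock: 6.87
ee_pos: [0.5389, -0.1585, 0.2641]
tool_rot: [0.459, 1.526, -0.456]
contact_force: [-7.9, 4.0, 13.4]
grip_width: 0.0114
```

>>> {"api": "arm_command", "payload": {
  "linear": [
    [-5.9, 0, 14],
    [-10.7, 0, 28],
    [-14.5, 0, 42.5],
    [-17.3, 0, 57.5],
    [-19.1, 0, 72.5],
    [-19.8, 0, 87.5],
    [-19.4, 0, 102.5],
    [-18, 0, 117.5]
  ],
  "twist": [0, 0, 0, 0, 0, 0, 0, 0]
}}

```text
clock: 7.53
ee_pos: [0.6384, -0.2247, 0.2809]
tool_rot: [0.457, 1.523, -0.458]
contact_force: [-1.5, -0.8, 1.0]
grip_width: 0.0114
```

Run:
```python
from h import *
go()
p=vision.camera("side");cv2.imwrite("pics/s2.png",p["img"])
```

```text
t 7.53 p [ 0.6384 -0.2247  0.2809] down [-0.001  0.    -1.   ] jaw yaw -0.584 q7 -0.02 F [-1.5 -0.8  1. ] w 11.4
```

View pics/s2.png

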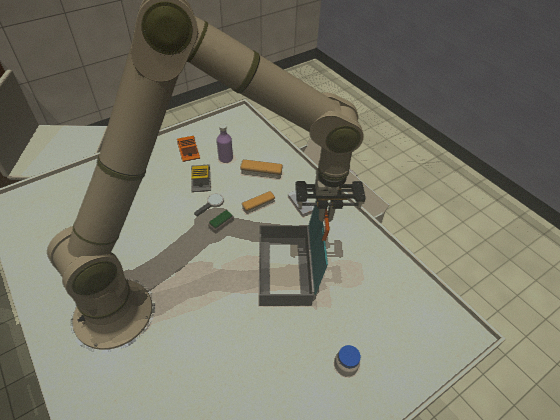

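>>> {"api": "arm_command", "payload": {
  "linear": [
    [0, 0, 0],
    [0, 0, 0],
    [0, 0, 2],
    [0, 0, 4],
    [-10, 0, 4],
    [-30, 0, 4],
    [-55, 0, 4],
    [-80, 0, 4]
  ],
  "twist": [0, 0, 0, 0, 0, 0, 0, 0],
  "grip": 40
}}

```text
clock: 8.25
ee_pos: [0.6415, -0.226, 0.3624]
tool_rot: [0.457, 1.523, -0.457]
contact_force: [0.9, 0.0, -0.8]
grip_width: 0.0399
```

```bash
sed -i 's/^BC=.*/BC=np.array([.544,-.162]);BY=-.587/' h.py
python3 - <<'E'
from h import *
t=vision.camera("top");s=vision.camera("side")
cv2.imwrite("pics/t3.png",t["img"]);cv2.imwrite("pics/s3.png",s["img"])
for n,g,yaw in(("brush",(.634,.132,.02),0.),("pumice",(.467,.129,.02),.2),("mirror",(.469,.2355,0),.235)):
    obs=[]
    for p in(t,s):
        m=mask(p,n,pix(p,g))
        if m is not None: obs.append((p,m))
    for o in ([obs]+[[x] for x in obs] if len(obs)>1 else [obs]):
        q,c=fit(MODEL[n],o,[g[0],g[1],yaw]); print(n,len(obs),np.round(q,4),round(c,3))
go((.65,0,.25))
E
```

```text
brush 2 [ 0.6339  0.131  -0.0423] 0.174
brush 2 [ 0.6342  0.1301 -0.049 ] 0.097
brush 2 [0.6327 0.1363 0.0292] 0.231
pumice 2 [0.4663 0.1291 0.2167] 0.181
pumice 2 [0.4671 0.1282 0.2057] 0.132
pumice 2 [0.4645 0.1336 0.344 ] 0.204
mirror 2 [0.4706 0.2331 0.2163] 0.162
mirror 2 [0.4713 0.2323 0.2367] 0.062
mirror 2 [0.4673 0.2371 0.2348] 0.122
t 8.65 p [ 0.6415 -0.2259  0.3599] down [-0.002  0.    -1.   ] jaw yaw -0.583 q7 -0.06 F [-0.8  0.3 -0.6] w 40.0
  lin [110.0, 193.2, -117.2] tw 0 dist 251
```

View pics/s3.png

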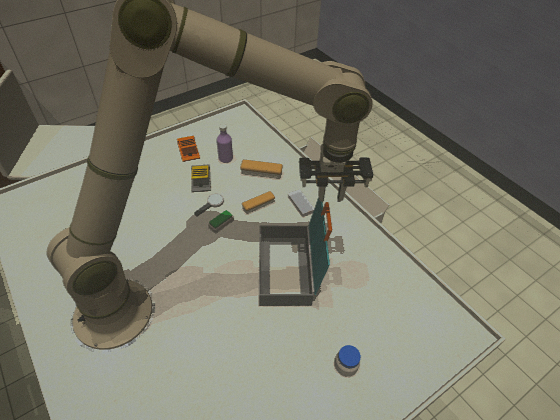

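View pics/t3.png

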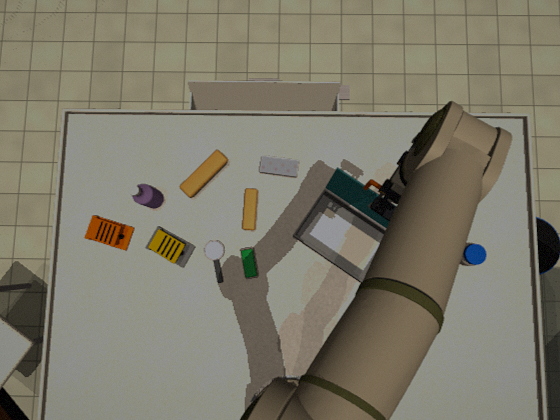

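Run:
```python
from h import *
go((.638,-.05,.36,-.04+np.pi/2),(.634,.1315,.15,-.04+np.pi/2))
```

```text
t 8.65 p [ 0.6415 -0.2259  0.3599] down [-0.002  0.    -1.   ] jaw yaw -0.583 q7 -0.06 F [-0.8  0.3 -0.6] w 40.0
  lin [-0.0, 144.9, -99.9] tw 58.9 dist 176
  lin [210.1, 294.2, -202.9] tw -121.1 dist 415
```

>>> {"api": "arm_command", "payload": {
  "linear": [
    [0, 18, -12],
    [0, 44, -30],
    [0, 72, -50],
    [0, 100, -70],
    [0, 130, -90],
    [0, 160, -110],
    [0, 190, -131],
    [5, 220, -152]
  ],
  "twist": [-7, -14, -21, -28, -35, -42, -49, -56],
  "grip": 75
}}

```text
clock: 9.32
ee_pos: [0.6361, 0.0427, 0.3559]
tool_rot: [-0.314, 1.548, 0.313]
contact_force: [0.3, 0.6, 0.5]
grip_width: 0.0747
```

Run:
```python
from h import *
go((.634,.1315,.15,-.04+np.pi/2),(.634,.1315,.025,-.04+np.pi/2))
```

```text
t 9.32 p [0.6361 0.0427 0.3559] down [ 0. -0. -1.] jaw yaw 0.4 q7 0.36 F [0.3 0.6 0.5] w 74.7
  lin [205.9, 82.6, 32.6] tw -64.8 dist 224
  lin [330.9, 82.6, 32.5] tw -64.8 dist 343
```

>>> {"api": "arm_command", "payload": {
  "linear": [
    [26, 10, 4],
    [52, 20, 8],
    [78, 31, 12],
    [104, 42, 16],
    [130, 52, 20],
    [155, 62, 24],
    [180, 72, 28],
    [200, 82.6, 32.6]
  ],
  "twist": [-7, -14, -21, -28, -35, -42, -49, -56]
}}

```text
clock: 9.98
ee_pos: [0.6336, 0.13, 0.1532]
tool_rot: [-1.065, 1.297, 1.067]
contact_force: [0.6, 0.1, -0.8]
grip_width: 0.0752
```

Run:
```python
from h import *
go((.634,.1315,.025,-.04+np.pi/2))
t=vision.camera("top");s=vision.camera("side")
n="brush";g=(.634,.132,.02);yaw=-.03;obs=[]
for p in(t,s):
        m=mask(p,n,pix(p,g))
        if m is not None: obs.append((p,m))
for o in obs: print(fit(MODEL[n],[o],[g[0],g[1],yaw]))
cv2.imwrite("pics/s4.png",cv2.resize(s["img"][130:280,160:360],None,fx=4,fy=4))
```

```text
t 9.98 p [0.6336 0.13   0.1532] down [-0.003 -0.    -1.   ] jaw yaw 1.377 q7 1.06 F [ 0.6  0.1 -0.8] w 75.2
  lin [128.2, -0.4, 1.7] tw -8.8 dist 128
([np.float64(0.6334218390112588), np.float64(0.13430820398524623), np.float64(0.08695411312190997)], np.float64(0.24440438382936425))
```

View pics/s4.png

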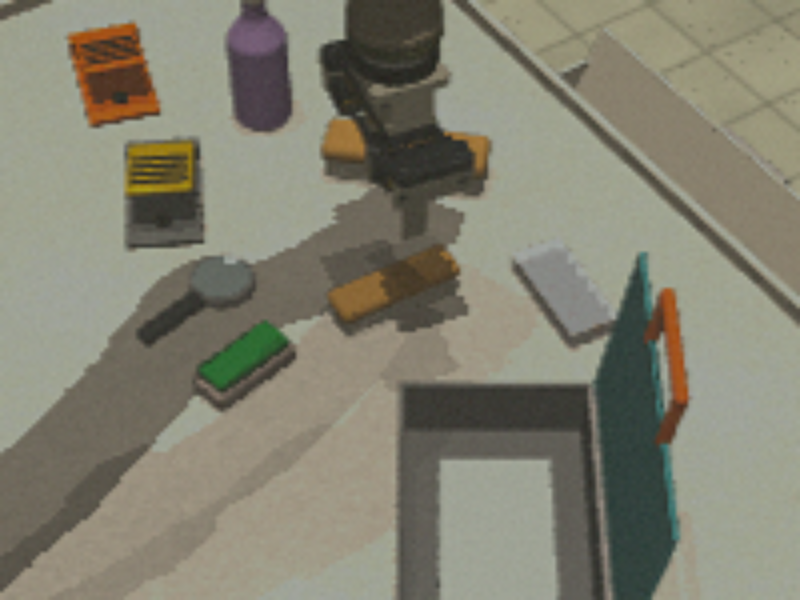

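>>> {"api": "arm_command", "payload": {
  "linear": [
    [25, 0, 1],
    [50, 0, 1.5],
    [75, 0, 1.5],
    [98, 0, 1.5],
    [114, 0, 1.5],
    [124, 0, 1.5],
    [128, 0, 1.5],
    [128, 0, 1.5]
  ],
  "twist": [-4, -8, -8.8, -8.8, -8.8, -8.8, -8.8, -8.8]
}}

```text
clock: 10.85
ee_pos: [0.6354, 0.1308, 0.0282]
tool_rot: [-1.174, 1.232, 1.173]
contact_force: [0.7, -0.4, -0.3]
grip_width: 0.0751
```

>>> {"api": "arm_command", "payload": {
  "linear": [
    [0, 0, 0],
    [0, 0, 0],
    [0, 0, 0],
    [0, 0, 0],
    [0, 0, 0],
    [0, 0, 0],
    [0, 0, 0],
    [0, 0, 0]
  ],
  "twist": [0, 0, 0, 0, 0, 0, 0, 0],
  "grip": 0,
  "newtons": 30
}}

```text
clock: 11.52
ee_pos: [0.6351, 0.1314, 0.0282]
tool_rot: [-1.175, 1.23, 1.175]
contact_force: [-1.1, -0.4, 3.6]
grip_width: 0.0398
```

Run:
```python
from h import *
b=b2w(-.002,.082);print(b)
go((.634,.13,.16),(b[0],b[1],.16,BY+np.pi/2),(b[0],b[1],.034,BY+np.pi/2))
```

```text
[ 0.58775178 -0.09261857]
t 11.52 p [0.6351 0.1314 0.0282] down [ 0.  0. -1.] jaw yaw 1.525 q7 1.15 F [-1.1 -0.4  3.6] w 39.8
  lin [-131.8, 1.0, -1.4] tw 0 dist 132
  lin [-131.9, 37.0, -225.9] tw 31.0 dist 264
  lin [-5.9, 37.0, -225.9] tw 31.0 dist 229
```

>>> {"api": "arm_command", "payload": {
  "linear": [
    [-30, 0, 0],
    [-65, 0, 0],
    [-95, 4, -18],
    [-112, 10, -52],
    [-120, 16, -90],
    [-122, 22, -128],
    [-122, 28, -166],
    [-122, 34, -204]
  ],
  "twist": [0, 0, 5, 10, 15, 20, 25, 31]
}}

```text
clock: 12.18
ee_pos: [0.5911, -0.0725, 0.1503]
tool_rot: [-0.764, 1.432, 0.764]
contact_force: [0.1, -0.3, 0.4]
grip_width: 0.0397
```

Run:
```python
from h import *
b=b2w(-.002,.082)
go((b[0],b[1],.036,BY+np.pi/2))
```

```text
t 12.18 p [ 0.5911 -0.0725  0.1503] down [ 0.001 -0.    -1.   ] jaw yaw 0.98 q7 1.06 F [ 0.1 -0.3  0.4] w 39.7
  lin [114.3, -8.4, -18.6] tw -0.2 dist 116
```

>>> {"api": "arm_command", "payload": {
  "linear": [
    [0, -4, -9],
    [0, -8, -18.6],
    [25, -8.4, -18.6],
    [55, -8.4, -18.6],
    [82, -8.4, -18.6],
    [102, -8.4, -18.6],
    [112, -8.4, -18.6],
    [114, -8.4, -18.6]
  ],
  "twist": [0, 0, 0, 0, 0, 0, 0, 0]
}}

```text
clock: 12.85
ee_pos: [0.5876, -0.0899, 0.0338]
tool_rot: [-0.767, 1.433, 0.771]
contact_force: [-0.5, 0.3, -1.1]
grip_width: 0.0398
```

>>> {"api": "arm_command", "payload": {
  "linear": [
    [0, 0, 0],
    [0, 0, 0],
    [0, 0, 0],
    [0, 0, 0],
    [-15, 0, 0],
    [-40, 0, 0],
    [-75, 0, 0],
    [-110, 0, 0]
  ],
  "twist": [0, 0, 0, 0, 0, 0, 0, 0],
  "grip": 52
}}

```text
clock: 13.52
ee_pos: [0.5879, -0.091, 0.1474]
tool_rot: [-0.767, 1.432, 0.767]
contact_force: [-0.1, -0.0, 0.5]
grip_width: 0.0521
```

Run:
```python
from h import *
t=vision.camera("top");s=vision.camera("side")
cv2.imwrite("pics/t5.png",cv2.resize(np.hstack([t["img"][150:310,180:400],s["img"][140:300,160:380]]),None,fx=1.8,fy=1.8))
for n,g,yaw in(("pumice",(.467,.129,.02),.2),("mirror",(.469,.2355,0),.235)):
    for p in(t,s):
        m=mask(p,n,pix(p,g))
        if m is not None: 
          q,c=fit(MODEL[n],[(p,m)],[g[0],g[1],yaw]); print(n,np.round(q,4),round(c,3))
go((.4665,.129,.16,.21+np.pi/2))
```

```text
pumice [0.4689 0.1294 0.1629] 0.137
pumice [0.4616 0.1309 0.3517] 0.233
mirror [0.4703 0.2329 0.2334] 0.068
mirror [0.469  0.2355 0.235 ] 1.0
t 13.82 p [ 0.5879 -0.0909  0.1456] down [-0.  0. -1.] jaw yaw 0.984 q7 1.1 F [ 0.2  0.2 -1.4] w 52.2
  lin [-14.3, 222.9, 115.9] tw -45.7 dist 252
```

View pics/t5.png

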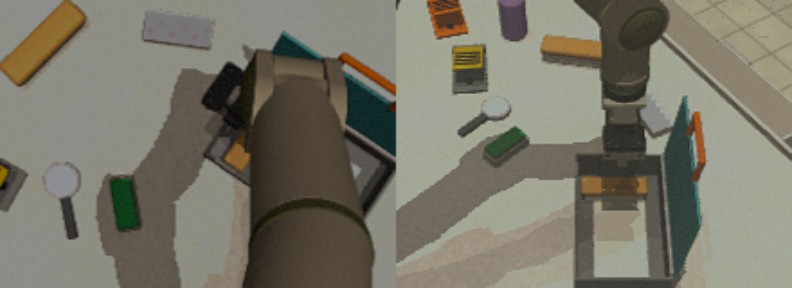

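>>> {"api": "arm_command", "payload": {
  "linear": [
    [-5, 30, 16],
    [-8, 60, 31],
    [-10, 92, 48],
    [-10, 124, 64],
    [-8, 156, 81],
    [-5, 188, 98],
    [10, 214, 111],
    [30, 222, 115.5]
  ],
  "twist": [-6, -12, -18, -24, -30, -36, -42, -45.7],
  "grip": 75
}}

```text
clock: 14.48
ee_pos: [0.4653, 0.1321, 0.1156]
tool_rot: [-1.368, 1.095, 1.371]
contact_force: [1.0, 0.0, 0.3]
grip_width: 0.0749
```

Run:
```python
from h import *
go((.4675,.129,.026,.2+np.pi/2))
```

```text
t 14.48 p [0.4653 0.1321 0.1156] down [-0.     0.002 -1.   ] jaw yaw 1.792 q7 1.23 F [1.  0.  0.3] w 74.9
  lin [89.6, -1.4, -3.7] tw 1.2 dist 90
```

>>> {"api": "arm_command", "payload": {
  "linear": [
    [20, 0, 0],
    [40, 0, 0],
    [60, 0, 0],
    [75, 0, 0],
    [84, 0, 0],
    [88, 0, 0],
    [88, 0, 0],
    [88, 0, 0]
  ],
  "twist": [0, 0, 0, 0, 0, 0, 0, 0]
}}

```text
clock: 15.15
ee_pos: [0.4674, 0.128, 0.0279]
tool_rot: [-1.362, 1.103, 1.363]
contact_force: [-0.6, 0.2, 0.9]
grip_width: 0.0749
```

>>> {"api": "arm_command", "payload": {
  "linear": [
    [0, 0, 0],
    [0, 0, 0],
    [0, 0, 0],
    [0, 0, 0],
    [0, 0, 0],
    [0, 0, 0],
    [0, 0, 0],
    [0, 0, 0]
  ],
  "twist": [0, 0, 0, 0, 0, 0, 0, 0],
  "grip": 0
}}

```text
clock: 15.82
ee_pos: [0.4677, 0.1283, 0.0281]
tool_rot: [-1.363, 1.101, 1.362]
contact_force: [0.0, -0.0, 6.5]
grip_width: 0.0418
```

Run:
```python
from h import *
b=b2w(-.01,-.082);print(b)
go((b[0],b[1],.15,BY+np.pi/2),(b[0],b[1],.036,BY+np.pi/2))
```

```text
[ 0.49025695 -0.22473504]
t 15.82 p [0.4677 0.1283 0.0281] down [ 0.001  0.    -1.   ] jaw yaw 1.782 q7 1.19 F [ 0.  -0.   6.5] w 41.8
  lin [-122.0, 51.7, -349.9] tw 45.7 dist 374
  lin [-8.0, 51.8, -350.0] tw 45.7 dist 354
```

>>> {"api": "arm_command", "payload": {
  "linear": [
    [-30, 0, 0],
    [-65, 2, -10],
    [-95, 6, -40],
    [-115, 12, -78],
    [-122, 17, -116],
    [-122, 23, -154],
    [-122, 29, -194],
    [-122, 35, -234]
  ],
  "twist": [0, 0, 6, 13, 20, 27, 34, 41]
}}

```text
clock: 16.48
ee_pos: [0.4818, -0.11, 0.1502]
tool_rot: [-0.825, 1.408, 0.825]
contact_force: [1.1, 0.1, -0.7]
grip_width: 0.0418
```

Run:
```python
from h import *
b=b2w(-.01,-.082)
go((b[0],b[1],.15,BY+np.pi/2),(b[0],b[1],.036,BY+np.pi/2))
```

```text
t 16.48 p [ 0.4818 -0.11    0.1502] down [ 0.001 -0.    -1.   ] jaw yaw 1.06 q7 1.18 F [ 1.1  0.1 -0.7] w 41.8
  lin [0.3, -63.4, -96.0] tw 4.4 dist 115
  lin [114.3, -63.4, -96.0] tw 4.4 dist 162
```

>>> {"api": "arm_command", "payload": {
  "linear": [
    [0, -20, -30],
    [0, -40, -60],
    [0, -58, -88],
    [10, -63.4, -96],
    [45, -63.4, -96],
    [82, -63.4, -96],
    [106, -63.4, -96],
    [114, -63.4, -96]
  ],
  "twist": [2, 4.4, 4.4, 4.4, 4.4, 4.4, 4.4, 4.4]
}}

```text
clock: 17.15
ee_pos: [0.4894, -0.2217, 0.0325]
tool_rot: [-0.768, 1.433, 0.775]
contact_force: [-5.6, 0.5, 43.3]
grip_width: 0.042
```

Run:
```python
from h import *
b=b2w(-.01,-.082)
go((b[0],b[1],.036,BY+np.pi/2))
```

```text
t 17.15 p [ 0.4894 -0.2217  0.0325] down [-0.005  0.002 -1.   ] jaw yaw 0.989 q7 1.32 F [-5.6  0.5 43.3] w 42.0
  lin [-3.5, -2.4, -2.0] tw 0.3 dist 5
```

>>> {"api": "arm_command", "payload": {
  "linear": [
    [-4, 0, 0],
    [-4, 0, 0],
    [-4, 0, 0],
    [-4, 0, 0],
    [-15, 0, 0],
    [-40, 0, 0],
    [-75, 0, 0],
    [-110, 0, 0]
  ],
  "twist": [0, 0, 0, 0, 0, 0, 0, 0],
  "grip": 54
}}

```text
clock: 17.82
ee_pos: [0.4907, -0.2225, 0.148]
tool_rot: [-0.771, 1.43, 0.771]
contact_force: [1.5, -0.8, 0.6]
grip_width: 0.0543
```

Run:
```python
from h import *
t=vision.camera("top");s=vision.camera("side")
cv2.imwrite("pics/t6.png",cv2.resize(np.hstack([t["img"][150:310,180:400],s["img"][150:310,160:380]]),None,fx=1.8,fy=1.8))
for n,g,yaw in(("mirror",(.469,.2355,0),.235),):
    for p in(t,s):
        m=mask(p,n,pix(p,g))
        if m is not None: 
          q,c=fit(MODEL[n],[(p,m)],[g[0],g[1],yaw]); print(n,np.round(q,4),round(c,3))
go((.4625,.232,.16,.235+np.pi/2))
```

```text
mirror [0.4701 0.2325 0.2395] 0.104
mirror [0.4666 0.2362 0.2258] 0.096
t 18.02 p [ 0.4918 -0.2229  0.148 ] down [ 0.004 -0.001 -1.   ] jaw yaw 0.989 q7 1.32 F [-1.2 -0.1 -1. ] w 54.3
  lin [-12.7, 274.5, 364.0] tw -46.8 dist 456
```

View pics/t6.png

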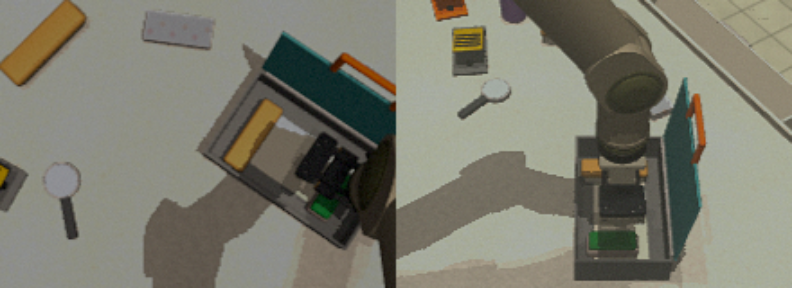

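>>> {"api": "arm_command", "payload": {
  "linear": [
    [-4, 22, 30],
    [-6, 46, 61],
    [-8, 70, 93],
    [-8, 95, 126],
    [-8, 120, 159],
    [-8, 145, 192],
    [-8, 170, 225],
    [-8, 195, 258]
  ],
  "twist": [-5, -11, -17, -23, -29, -35, -41, -46.8]
}}

```text
clock: 18.68
ee_pos: [0.4689, 0.1017, 0.1532]
tool_rot: [-1.383, 1.087, 1.385]
contact_force: [1.4, -0.3, -0.9]
grip_width: 0.0542
```

Run:
```python
from h import *
go((.4593,.2317,.1,.235+np.pi/2),(.4593,.2317,.025,.235+np.pi/2))
```

```text
t 18.68 p [0.4689 0.1017 0.1532] down [-0.002 -0.    -1.   ] jaw yaw 1.811 q7 1.3 F [ 1.4 -0.3 -0.9] w 54.2
  lin [53.1, -21.7, 128.5] tw 0.3 dist 141
  lin [128.1, -21.8, 128.6] tw 0.3 dist 183
```

>>> {"api": "arm_command", "payload": {
  "linear": [
    [0, -5, 30],
    [5, -10, 60],
    [12, -16, 92],
    [25, -20, 118],
    [40, -21.7, 128],
    [52, -21.7, 128.5],
    [60, -21.7, 128.5],
    [60, -21.7, 128.5]
  ],
  "twist": [0, 0, 0, 0, 0, 0, 0, 0],
  "grip": 50
}}

```text
clock: 19.35
ee_pos: [0.46, 0.2293, 0.0918]
tool_rot: [-1.38, 1.092, 1.383]
contact_force: [0.3, -0.5, 0.7]
grip_width: 0.05
```

Run:
```python
from h import *
go((.4593,.2317,.025,.235+np.pi/2))
s=vision.camera("side")
cv2.imwrite("pics/s7.png",cv2.resize(s["img"][150:250,160:290],None,fx=5,fy=5))
```

```text
t 19.35 p [0.46   0.2293 0.0918] down [-0.003 -0.002 -1.   ] jaw yaw 1.806 q7 1.05 F [ 0.3 -0.5  0.7] w 50.0
  lin [66.8, -0.2, 2.5] tw 0.0 dist 67
```

View pics/s7.png

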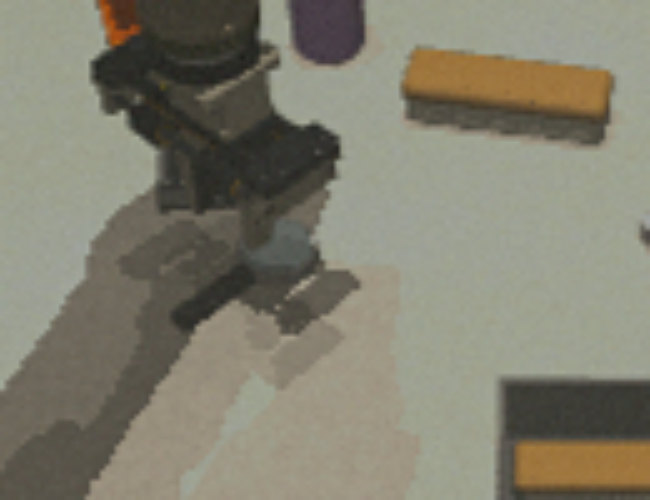

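>>> {"api": "arm_command", "payload": {
  "linear": [
    [15, 0, 0.5],
    [30, 0, 1],
    [44, 0, 1.5],
    [56, 0, 1.5],
    [63, 0, 1.5],
    [66, 0, 1.5],
    [66, 0, 1.5],
    [66, 0, 1.5]
  ],
  "twist": [0, 0, 0, 0, 0, 0, 0, 0]
}}

```text
clock: 20.07
ee_pos: [0.4612, 0.2312, 0.0283]
tool_rot: [-1.38, 1.089, 1.38]
contact_force: [-0.1, 0.1, -0.0]
grip_width: 0.05
```

>>> {"api": "arm_command", "payload": {
  "linear": [
    [0, 0, 0],
    [0, 0, 0],
    [0, 0, 0],
    [0, 0, 0],
    [0, 0, 0],
    [0, 0, 0],
    [0, 0, 0],
    [0, 0, 0]
  ],
  "twist": [0, 0, 0, 0, 0, 0, 0, 0],
  "grip": 0
}}

```text
clock: 20.73
ee_pos: [0.461, 0.2315, 0.028]
tool_rot: [-1.38, 1.088, 1.38]
contact_force: [-1.1, 0.6, 3.7]
grip_width: 0.0177
```

Run:
```python
from h import *
b=b2w(-.01,0);print(b)
go((b[0],b[1],.15,BY+np.pi/2),(b[0],b[1],.034,BY+np.pi/2))
```

```text
[ 0.53567394 -0.15646134]
t 20.73 p [0.461  0.2315 0.028 ] down [ 0.  0. -1.] jaw yaw 1.806 q7 1.02 F [-1.1  0.6  3.7] w 17.7
  lin [-122.0, 17.7, -394.7] tw 47.1 dist 414
  lin [-6.0, 17.7, -394.7] tw 47.1 dist 395
```

>>> {"api": "arm_command", "payload": {
  "linear": [
    [-25, 0, 0],
    [-60, 0, -8],
    [-90, 1, -35],
    [-112, 3, -70],
    [-122, 5, -108],
    [-122, 6.5, -147],
    [-122, 8, -186],
    [-122, 10, -225]
  ],
  "twist": [0, 0, 6, 13, 20, 27, 34, 41]
}}

```text
clock: 21.4
ee_pos: [0.5036, 0.0084, 0.1502]
tool_rot: [-0.844, 1.4, 0.844]
contact_force: [1.5, 0.7, -2.0]
grip_width: 0.0178
```

Run:
```python
from h import *
b=b2w(-.01,0)
go((b[0],b[1],.15,BY+np.pi/2),(b[0],b[1],.034,BY+np.pi/2))
```

```text
t 21.4 p [0.5036 0.0084 0.1502] down [ 0.001  0.    -1.   ] jaw yaw 1.084 q7 0.97 F [ 1.5  0.7 -2. ] w 17.8
  lin [0.2, -105.4, -130.8] tw 5.8 dist 168
  lin [116.2, -105.4, -130.8] tw 5.8 dist 204
```

>>> {"api": "arm_command", "payload": {
  "linear": [
    [0, -25, -31],
    [0, -50, -62],
    [0, -75, -93],
    [0, -98, -122],
    [12, -105.4, -130.8],
    [40, -105.4, -130.8],
    [72, -105.4, -130.8],
    [92, -105.4, -130.8]
  ],
  "twist": [2, 4, 5.8, 5.8, 5.8, 5.8, 5.8, 5.8]
}}

```text
clock: 22.07
ee_pos: [0.5355, -0.1545, 0.0554]
tool_rot: [-0.769, 1.431, 0.771]
contact_force: [0.1, 0.5, -1.1]
grip_width: 0.0176
```

Run:
```python
from h import *
b=b2w(-.01,0)
go((b[0],b[1],.036,BY+np.pi/2))
```

```text
t 22.07 p [ 0.5355 -0.1545  0.0554] down [-0.002  0.001 -1.   ] jaw yaw 0.988 q7 1.18 F [ 0.1  0.5 -1.1] w 17.6
  lin [19.4, -1.2, -1.6] tw 0.3 dist 20
```

>>> {"api": "arm_command", "payload": {
  "linear": [
    [8, 0, 0],
    [15, 0, 0],
    [19, 0, 0],
    [20, 0, 0],
    [20, 0, 0],
    [20, 0, 0],
    [20, 0, 0],
    [20, 0, 0]
  ],
  "twist": [0, 0, 0, 0, 0, 0, 0, 0]
}}

```text
clock: 22.73
ee_pos: [0.537, -0.1545, 0.0386]
tool_rot: [-0.771, 1.429, 0.77]
contact_force: [0.0, 0.6, -0.5]
grip_width: 0.0176
```

>>> {"api": "arm_command", "payload": {
  "linear": [
    [0, 0, 0],
    [0, 0, 0],
    [0, 0, 0],
    [0, 0, 0],
    [-15, 0, 0],
    [-40, 0, 0],
    [-75, 0, 0],
    [-110, 0, 0]
  ],
  "twist": [0, 0, 0, 0, 0, 0, 0, 0],
  "grip": 32
}}

```text
clock: 23.4
ee_pos: [0.5359, -0.1543, 0.1484]
tool_rot: [-0.77, 1.431, 0.772]
contact_force: [0.7, -0.5, 0.3]
grip_width: 0.0322
```

Run:
```python
from h import *
b=b2w(.117,0); bar=[.6415+.0,-.226]
print(b,b2w(.085+.215*.167,0))
go((b[0],b[1],.36,BY))
t=vision.camera("top");s=vision.camera("side")
cv2.imwrite("pics/t8.png",cv2.resize(np.hstack([t["img"][150:310,180:400],s["img"][150:310,160:380]]),None,fx=1.8,fy=1.8))
```

```text
[ 0.6414149  -0.22680229] [ 0.64466623 -0.22896513]
t 23.4 p [ 0.5359 -0.1543  0.1484] down [-0.002  0.    -1.   ] jaw yaw 0.989 q7 1.18 F [ 0.7 -0.5  0.3] w 32.2
  lin [-211.8, -127.6, -2.8] tw 90.3 dist 247
```

View pics/t8.png

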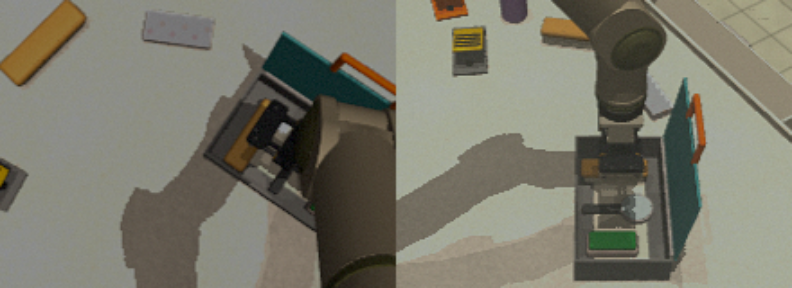

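>>> {"api": "arm_command", "payload": {
  "linear": [
    [-40, 0, 0],
    [-80, 0, 0],
    [-120, 0, 0],
    [-160, 0, 0],
    [-200, 0, 0],
    [-235, 0, 0],
    [-240, -15, 0],
    [-240, -30, 0]
  ],
  "twist": [0, 0, 0, 7, 14, 21, 28, 35],
  "grip": 44
}}

```text
clock: 24.17
ee_pos: [0.5626, -0.1711, 0.3909]
tool_rot: [-0.294, 1.546, 0.291]
contact_force: [0.3, 0.3, -1.2]
grip_width: 0.0437
```

Run:
```python
from h import *
b=b2w(.085+.215*.167,0)
go((b[0],b[1],.375,BY))
```

```text
t 24.17 p [ 0.5626 -0.1711  0.3909] down [ 0.005 -0.001 -1.   ] jaw yaw 0.373 q7 0.64 F [ 0.3  0.3 -1.2] w 43.7
  lin [16.3, -83.7, 55.3] tw 55.0 dist 102
```

>>> {"api": "arm_command", "payload": {
  "linear": [
    [2, -12, 8],
    [4, -24, 16],
    [6, -36, 24],
    [8, -48, 32],
    [10, -60, 40],
    [13, -72, 48],
    [16, -83.5, 55.5],
    [16, -83.5, 55.5]
  ],
  "twist": [7, 14, 21, 28, 35, 42, 49, 55]
}}

```text
clock: 24.83
ee_pos: [0.6453, -0.2291, 0.3696]
tool_rot: [0.46, 1.523, -0.462]
contact_force: [-0.6, -0.2, -0.0]
grip_width: 0.044
```

Run:
```python
from h import *
b=b2w(.085+.215*.167,0)
go((b[0],b[1],.282,BY))
t=vision.camera("top");s=vision.camera("side")
cv2.imwrite("pics/t9.png",np.hstack([cv2.resize(t["img"][130:290,320:460],None,fx=2.8,fy=2.8),cv2.resize(s["img"][130:290,270:410],None,fx=2.8,fy=2.8)]))
```

```text
t 24.83 p [ 0.6453 -0.2291  0.3696] down [-0.002 -0.001 -1.   ] jaw yaw -0.589 q7 -0.14 F [-0.6 -0.2 -0. ] w 44.0
  lin [87.6, -0.1, -0.5] tw -0.1 dist 88
```

View pics/t9.png

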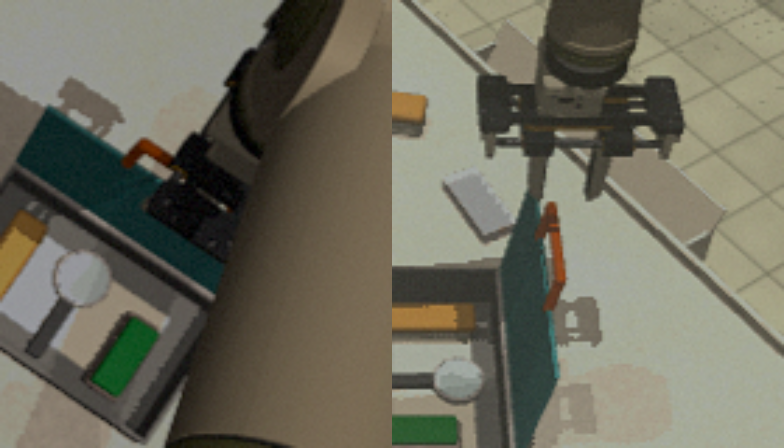

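>>> {"api": "arm_command", "payload": {
  "linear": [
    [15, 0, 0],
    [35, 0, 0],
    [52, 0, 0],
    [66, 0, 0],
    [76, 0, 0],
    [83, 0, 0],
    [86, 0, 0],
    [86, 0, 0]
  ],
  "twist": [0, 0, 0, 0, 0, 0, 0, 0]
}}

```text
clock: 25.6
ee_pos: [0.6439, -0.228, 0.2855]
tool_rot: [0.455, 1.523, -0.455]
contact_force: [0.1, -0.9, -0.2]
grip_width: 0.0441
```

>>> {"api": "arm_command", "payload": {
  "linear": [
    [0, 0, 0],
    [0, 0, 0],
    [0, 0, 0],
    [0, 0, 0],
    [0, 0, 0],
    [0, 0, 0],
    [0, 0, 0],
    [0, 0, 0]
  ],
  "twist": [0, 0, 0, 0, 0, 0, 0, 0],
  "grip": 0,
  "newtons": 20
}}

```text
clock: 26.27
ee_pos: [0.6443, -0.2281, 0.2861]
tool_rot: [0.456, 1.522, -0.456]
contact_force: [1.3, -1.0, 1.0]
grip_width: 0.0114
```

Run:
```python
from h import *
go()
st=status.read_state();p=st["ee_pos"]
c,s=np.cos(BY),np.sin(BY); d=p[:2]-BC; print("box x,y",c*d[0]+s*d[1],-s*d[0]+c*d[1],p[2])
th=np.linspace(1.72,0,25)
a0=.0186
f=lambda t:(-215*np.sin(t+a0),-215*np.cos(t+a0))
for k in range(24):
    b=f(th[8*(k//8)]); e=f(th[k+1]); print(k%8, round(e[0]-b[0],1), 0, round(e[1]-b[1],1))
```

```text
t 26.27 p [ 0.6443 -0.2281  0.2861] down [ 0.001 -0.    -1.   ] jaw yaw -0.582 q7 -0.11 F [ 1.3 -1.   1. ] w 11.4
box x,y 0.12010706177046393 0.0004947270299088535 0.286119356354301
0 -2.0 0 -15.3
1 -3.0 0 -30.6
2 -2.8 0 -46.1
3 -1.5 0 -61.4
4 0.9 0 -76.6
5 4.3 0 -91.6
6 8.9 0 -106.4
7 14.4 0 -120.7
0 6.6 0 -13.9
1 14.1 0 -27.4
2 22.6 0 -40.2
3 32.0 0 -52.4
4 42.3 0 -63.9
5 53.3 0 -74.6
6 65.1 0 -84.6
7 77.6 0 -93.6
0 13.1 0 -8.1
1 26.7 0 -15.3
2 40.8 0 -21.5
3 55.3 0 -26.6
4 70.2 0 -30.7
5 85.3 0 -33.8
6 100.6 0 -35.7
7 116.0 0 -36.5
```

>>> {"api": "arm_command", "payload": {
  "linear": [
    [-2, 0, -15.3],
    [-3, 0, -30.6],
    [-2.8, 0, -46.1],
    [-1.5, 0, -61.4],
    [0.9, 0, -76.6],
    [4.3, 0, -91.6],
    [8.9, 0, -106.4],
    [14.4, 0, -120.7]
  ],
  "twist": [0, 0, 0, 0, 0, 0, 0, 0]
}}

```text
clock: 26.93
ee_pos: [0.5432, -0.1609, 0.2717]
tool_rot: [0.456, 1.521, -0.455]
contact_force: [1.8, 1.0, -1.2]
grip_width: 0.0114
```

>>> {"api": "arm_command", "payload": {
  "linear": [
    [6.6, 0, -13.9],
    [14.1, 0, -27.4],
    [22.6, 0, -40.2],
    [32, 0, -52.4],
    [42.3, 0, -63.9],
    [53.3, 0, -74.6],
    [65.1, 0, -84.6],
    [77.6, 0, -93.6]
  ],
  "twist": [0, 0, 0, 0, 0, 0, 0, 0]
}}

```text
clock: 27.6
ee_pos: [0.4653, -0.1095, 0.1937]
tool_rot: [0.456, 1.521, -0.455]
contact_force: [3.3, 1.9, -1.9]
grip_width: 0.0112
```

Run:
```python
from h import *
go((.4356,-.090,.073))
```

```text
t 27.6 p [ 0.4653 -0.1095  0.1937] down [ 0.002  0.    -1.   ] jaw yaw -0.581 q7 -0.2 F [ 3.3  1.9 -1.9] w 11.2
  lin [120.7, -0.1, -35.6] tw 0 dist 126
```

>>> {"api": "arm_command", "payload": {
  "linear": [
    [13.1, 0, -8.1],
    [26.7, 0, -15.3],
    [40.8, 0, -21.5],
    [55.3, 0, -26.6],
    [70.2, 0, -30.7],
    [85.3, 0, -33.8],
    [100, 0, -35.7],
    [114, 0, -36]
  ],
  "twist": [0, 0, 0, 0, 0, 0, 0, 0]
}}

```text
clock: 28.27
ee_pos: [0.4355, -0.09, 0.0793]
tool_rot: [0.456, 1.521, -0.455]
contact_force: [0.1, 1.3, 26.8]
grip_width: 0.0115
```

Run:
```python
from h import *
go((.4356,-.090,.073))
```

```text
t 28.27 p [ 0.4355 -0.09    0.0793] down [ 0.001  0.    -1.   ] jaw yaw -0.581 q7 -0.12 F [ 0.1  1.3 26.8] w 11.5
  lin [6.3, 0.0, 0.1] tw 0 dist 6
```

>>> {"api": "arm_command", "payload": {
  "linear": [
    [0, 0, 0],
    [0, 0, 0],
    [0, 0, 0],
    [0, 0, 0],
    [-15, 0, 0],
    [-45, 0, 0],
    [-80, 0, 0],
    [-120, 0, 0]
  ],
  "twist": [0, 0, 0, 0, 0, 0, 0, 0],
  "grip": 40
}}

```text
clock: 28.93
ee_pos: [0.4339, -0.0905, 0.2011]
tool_rot: [0.456, 1.524, -0.457]
contact_force: [0.8, 1.5, 1.0]
grip_width: 0.0401
```

Run:
```python
from h import *
hd=np.arctan2(.092,.0464);print(hd)
go((.49,.2,.2,hd+np.pi/2),(.4995,.353,.16,hd+np.pi/2),(.4995,.353,.16,hd))
t=vision.camera("top");s=vision.camera("side")
cv2.imwrite("pics/t10.png",np.hstack([cv2.resize(t["img"][170:310,270:410],None,fx=2.8,fy=2.8),cv2.resize(s["img"][170:310,210:350],None,fx=2.8,fy=2.8)]))
```

```text
1.1036765095258496
t 28.93 p [ 0.4339 -0.0905  0.2011] down [-0.002  0.    -1.   ] jaw yaw -0.582 q7 -0.23 F [0.8 1.5 1. ] w 40.1
  lin [1.0, 273.5, -112.9] tw -6.6 dist 296
  lin [41.0, 406.5, -189.1] tw -6.6 dist 450
  lin [41.0, 406.5, -189.1] tw -96.6 dist 450
```

View pics/t10.png

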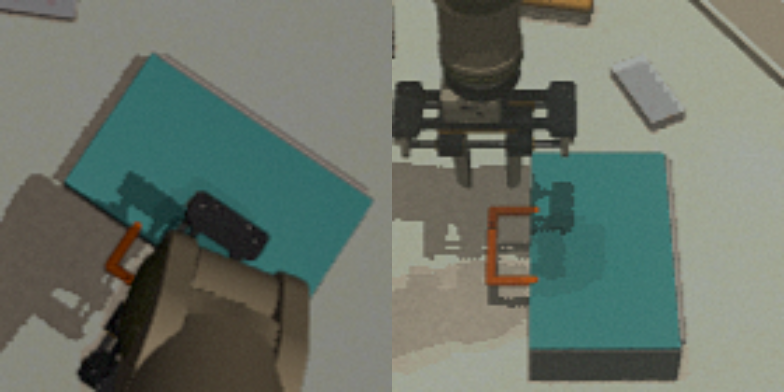

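>>> {"api": "arm_command", "payload": {
  "linear": [
    [0, 37, -15],
    [0, 74, -31],
    [0, 112, -46],
    [0, 150, -62],
    [0, 188, -78],
    [0, 226, -94],
    [0, 264, -110],
    [0, 302, -128]
  ],
  "twist": [-1, -2, -3, -4, -5, -6, -6.6, -6.6],
  "grip": 0
}}

```text
clock: 29.7
ee_pos: [0.4938, 0.2338, 0.2]
tool_rot: [0.366, 1.539, -0.365]
contact_force: [1.4, -0.9, 0.1]
grip_width: 0.0004
```

Run:
```python
from h import *
hd=1.1037
go((.4995,.353,.14,hd+np.pi/2),(.4995,.353,.1,hd+np.pi/2))
```

```text
t 29.7 p [0.4938 0.2338 0.2   ] down [ 0.  0. -1.] jaw yaw -0.466 q7 -0.75 F [ 1.4 -0.9  0.1] w 0.4
  lin [60.1, 109.0, -48.5] tw 0.1 dist 134
  lin [100.1, 109.0, -48.5] tw 0.1 dist 156
```

>>> {"api": "arm_command", "payload": {
  "linear": [
    [0, 30, -13],
    [0, 62, -28],
    [12, 90, -40],
    [32, 107, -48],
    [55, 109, -48.5],
    [75, 109, -48.5],
    [90, 109, -48.5],
    [100, 109, -48.5]
  ],
  "twist": [0, 0, 0, 0, 0, 0, 0, 0]
}}

```text
clock: 30.37
ee_pos: [0.4987, 0.3507, 0.0981]
tool_rot: [0.364, 1.541, -0.367]
contact_force: [-0.3, 0.4, -0.1]
grip_width: 0.0006
```

Run:
```python
from h import *
hd=1.1037
go((.4995,.353,.08,hd+np.pi/2),(.4995,.353,.052,hd+np.pi/2))
t=vision.camera("top");s=vision.camera("side")
cv2.imwrite("pics/t11.png",np.hstack([cv2.resize(t["img"][190:290,120:220],None,fx=4,fy=4),cv2.resize(s["img"][130:230,150:250],None,fx=4,fy=4)]))
```

```text
t 30.37 p [0.4987 0.3507 0.0981] down [-0.002 -0.001 -1.   ] jaw yaw -0.466 q7 -0.85 F [-0.3  0.4 -0.1] w 0.6
  lin [18.1, 2.4, -0.3] tw 0.1 dist 18
  lin [46.1, 2.5, -0.3] tw 0.1 dist 46
```

View pics/t11.png

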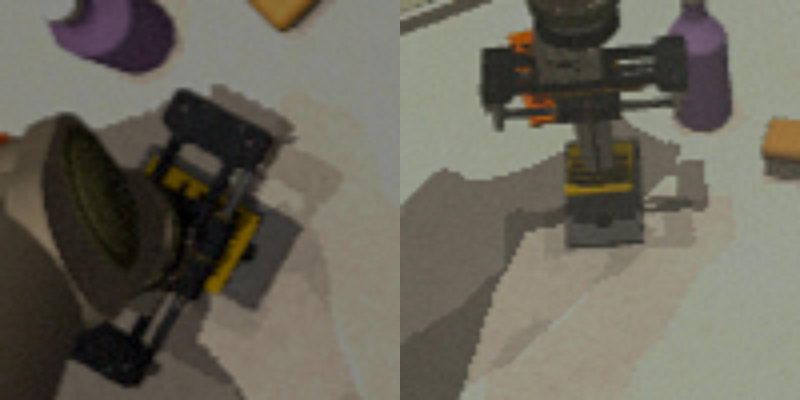

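>>> {"api": "arm_command", "payload": {
  "linear": [
    [8, 1, 0],
    [15, 1, 0],
    [20, 1, 0],
    [26, 1, 0],
    [31, 1, 0],
    [36, 1, 0],
    [40, 1, 0],
    [40, 1, 0]
  ],
  "twist": [0, 0, 0, 0, 0, 0, 0, 0]
}}

```text
clock: 31.13
ee_pos: [0.4998, 0.3504, 0.0598]
tool_rot: [0.365, 1.54, -0.368]
contact_force: [-2.3, -4.1, 9.4]
grip_width: 0.0007
```

>>> {"api": "arm_command", "payload": {
  "linear": [
    [2, 0, 0],
    [4, 0, 0],
    [6, 0, 0],
    [7, 0, 0],
    [7, 0, 0],
    [7, 0, 0],
    [7, 0, 0],
    [7, 0, 0]
  ],
  "twist": [0, 0, 0, 0, 0, 0, 0, 0]
}}

```text
clock: 31.8
ee_pos: [0.4995, 0.3499, 0.0538]
tool_rot: [0.365, 1.541, -0.368]
contact_force: [-3.4, -6.3, 14.6]
grip_width: 0.0002
```

>>> {"api": "arm_command", "payload": {
  "linear": [
    [1, 0, 0],
    [2, 0, 0],
    [2, 0, 0],
    [2, 0, 0],
    [2, 0, 0],
    [2, 0, 0],
    [2, 0, 0],
    [2, 0, 0]
  ],
  "twist": [0, 0, 0, 0, 0, 0, 0, 0]
}}

```text
clock: 32.47
ee_pos: [0.4996, 0.3499, 0.0533]
tool_rot: [0.366, 1.541, -0.368]
contact_force: [-8.2, -7.3, 32.0]
grip_width: 0.0004
```

>>> {"api": "arm_command", "payload": {
  "linear": [
    [0, 0, 0],
    [0, 0, 0],
    [0, 0, 0],
    [0, 0, 0],
    [0, 0, 0],
    [0, 0, 0],
    [0, 0, 0],
    [0, 0, 0]
  ],
  "twist": [0, 0, 0, 0, 0, 0, 0, 0]
}}

```text
clock: 33.13
ee_pos: [0.4995, 0.3499, 0.0533]
tool_rot: [0.366, 1.541, -0.368]
contact_force: [-6.8, -8.6, 32.0]
grip_width: 0.0004
```

>>> {"api": "arm_command", "payload": {
  "linear": [
    [0, 0, 0],
    [0, 0, 0],
    [0, 0, 0],
    [0, 0, 0],
    [0, 0, 0],
    [0, 0, 0],
    [0, 0, 0],
    [0, 0, 0]
  ],
  "twist": [0, 0, 0, 0, 0, 0, 0, 0]
}}

```text
clock: 33.8
ee_pos: [0.4995, 0.3499, 0.0533]
tool_rot: [0.366, 1.541, -0.368]
contact_force: [-7.6, -8.7, 32.8]
grip_width: 0.0007
```

>>> {"api": "arm_command", "payload": {
  "linear": [
    [0, 0, 0],
    [0, 0, 0],
    [0, 0, 0],
    [0, 0, 0],
    [0, 0, 0],
    [0, 0, 0],
    [0, 0, 0],
    [0, 0, 0]
  ],
  "twist": [0, 0, 0, 0, 0, 0, 0, 0]
}}

```text
clock: 34.47
ee_pos: [0.4996, 0.3499, 0.0533]
tool_rot: [0.366, 1.541, -0.368]
contact_force: [-7.2, -8.3, 32.7]
grip_width: 0.0003
```

Run:
```python
from h import *
s=vision.camera("side");t=vision.camera("top")
cv2.imwrite("pics/t12.png",np.hstack([cv2.resize(t["img"][190:290,120:220],None,fx=4,fy=4),cv2.resize(s["img"][130:230,150:250],None,fx=4,fy=4)]))
go()
```

```text
t 34.57 p [0.4995 0.3499 0.0533] down [-0.001 -0.001 -1.   ] jaw yaw -0.468 q7 -0.82 F [-7.8 -8.1 32. ] w 0.2
```

View pics/t12.png

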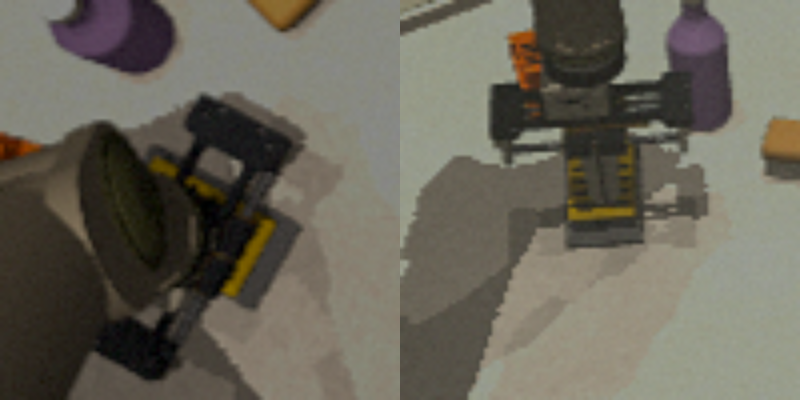

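>>> {"api": "arm_command", "payload": {
  "linear": [
    [0, 0, 0],
    [0, 0, 0],
    [0, 0, 0],
    [-8, 0, 0],
    [-20, 0, 0],
    [-40, 0, 0],
    [-75, 0, 0],
    [-110, 0, 0]
  ],
  "twist": [0, 0, 0, 0, 0, 0, 0, 0]
}}

```text
clock: 35.23
ee_pos: [0.4997, 0.3514, 0.1614]
tool_rot: [0.365, 1.541, -0.367]
contact_force: [0.8, 0.3, -0.1]
grip_width: 0.0003
```

Run:
```python
from h import *
s=vision.camera("side");t=vision.camera("top")
cv2.imwrite("pics/t13.png",np.hstack([cv2.resize(t["img"][190:290,120:220],None,fx=4,fy=4),cv2.resize(s["img"][130:230,150:250],None,fx=4,fy=4)]))
go((.4355,-.09,.19,BY),(.4355,-.09,.073,BY))
```

```text
t 35.33 p [0.5025 0.3531 0.1659] down [ 0.007  0.005 -1.   ] jaw yaw -0.467 q7 -0.88 F [-0.1  0.2 -0.1] w 0.6
  lin [-26.9, -425.6, 139.8] tw 6.9 dist 449
  lin [90.1, -426.5, 139.4] tw 6.9 dist 458
```

View pics/t13.png

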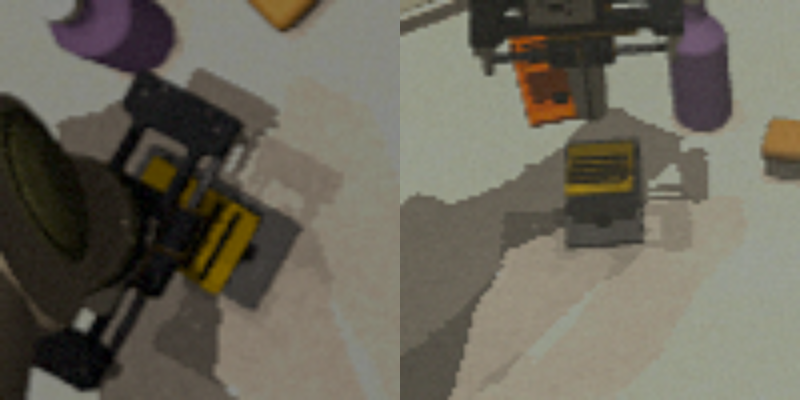

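>>> {"api": "arm_command", "payload": {
  "linear": [
    [-10, -36, 6],
    [-20, -74, 14],
    [-27, -113, 26],
    [-27, -151, 40],
    [-27, -189, 54],
    [-27, -227, 68],
    [-27, -265, 82],
    [-27, -303, 96]
  ],
  "twist": [1, 2, 3, 4, 5, 6, 6.9, 6.9],
  "grip": 40
}}

```text
clock: 36.0
ee_pos: [0.4489, 0.0365, 0.1878]
tool_rot: [0.46, 1.521, -0.46]
contact_force: [0.3, 0.3, -0.3]
grip_width: 0.04
```

Run:
```python
from h import *
go((.4355,-.09,.15,BY),(.4355,-.09,.073,BY))
```

```text
t 36.0 p [0.4489 0.0365 0.1878] down [ 0.001  0.    -1.   ] jaw yaw -0.588 q7 -0.5 F [ 0.3  0.3 -0.3] w 40.0
  lin [37.7, -112.7, 58.9] tw -0.0 dist 133
  lin [114.7, -112.8, 58.9] tw -0.0 dist 171
```

>>> {"api": "arm_command", "payload": {
  "linear": [
    [5, -30, 16],
    [10, -60, 32],
    [15, -92, 48],
    [20, -110, 57],
    [30, -112.7, 58.9],
    [38, -112.7, 58.9],
    [38, -112.7, 58.9],
    [38, -112.7, 58.9]
  ],
  "twist": [0, 0, 0, 0, 0, 0, 0, 0]
}}

```text
clock: 36.67
ee_pos: [0.4359, -0.0877, 0.1494]
tool_rot: [0.459, 1.523, -0.459]
contact_force: [-0.4, 0.1, 0.2]
grip_width: 0.0399
```

Run:
```python
from h import *
go((.4355,-.09,.073,BY))
```

```text
t 36.67 p [ 0.4359 -0.0877  0.1494] down [-0.001  0.    -1.   ] jaw yaw -0.586 q7 -0.19 F [-0.4  0.1  0.2] w 39.9
  lin [76.4, -2.1, 1.0] tw 0.0 dist 76
```

>>> {"api": "arm_command", "payload": {
  "linear": [
    [15, 0, 0],
    [32, 0, 0],
    [48, 0, 0],
    [62, 0, 0],
    [71, 0, 0],
    [76, 0, 0],
    [76, 0, 0],
    [76, 0, 0]
  ],
  "twist": [0, 0, 0, 0, 0, 0, 0, 0]
}}

```text
clock: 37.33
ee_pos: [0.4362, -0.0881, 0.0741]
tool_rot: [0.46, 1.522, -0.459]
contact_force: [-0.2, -0.6, -0.5]
grip_width: 0.0399
```

>>> {"api": "arm_command", "payload": {
  "linear": [
    [0, 0, 0],
    [0, 0, 0],
    [0, 0, 0],
    [0, 0, 0],
    [0, 0, 0],
    [0, 0, 0],
    [0, 0, 0],
    [0, 0, 0]
  ],
  "twist": [0, 0, 0, 0, 0, 0, 0, 0],
  "grip": 0,
  "newtons": 20
}}

```text
clock: 38.0
ee_pos: [0.4365, -0.0885, 0.0741]
tool_rot: [0.46, 1.521, -0.46]
contact_force: [0.4, -0.9, 5.2]
grip_width: 0.0113
```

>>> {"api": "arm_command", "payload": {
  "linear": [
    [-15, 0, 0.5],
    [-30, 0, 2.5],
    [-44.7, 0, 5.5],
    [-59.3, 0, 9.5],
    [-73.5, 0, 14.4],
    [-87.3, 0, 20.3],
    [-100.7, 0, 27.2],
    [-113.6, 0, 35]
  ],
  "twist": [0, 0, 0, 0, 0, 0, 0, 0]
}}

```text
clock: 38.67
ee_pos: [0.4648, -0.1076, 0.1879]
tool_rot: [0.46, 1.523, -0.46]
contact_force: [2.9, -0.6, -3.1]
grip_width: 0.0111
```

>>> {"api": "arm_command", "payload": {
  "linear": [
    [-12.3, 0, 8.5],
    [-23.9, 0, 18],
    [-34.9, 0, 28.4],
    [-45.1, 0, 39.5],
    [-54.6, 0, 51.2],
    [-63.2, 0, 63.5],
    [-70.9, 0, 76.5],
    [-77.6, 0, 90]
  ],
  "twist": [0, 0, 0, 0, 0, 0, 0, 0]
}}

```text
clock: 39.33
ee_pos: [0.5388, -0.1568, 0.2657]
tool_rot: [0.461, 1.525, -0.459]
contact_force: [-3.1, 2.3, 6.5]
grip_width: 0.0114
```

>>> {"api": "arm_command", "payload": {
  "linear": [
    [-5.9, 0, 14],
    [-10.7, 0, 28],
    [-14.5, 0, 42.5],
    [-17.3, 0, 57.5],
    [-19.1, 0, 72.5],
    [-19.8, 0, 87.5],
    [-19.4, 0, 103],
    [-17.5, 0, 120]
  ],
  "twist": [0, 0, 0, 0, 0, 0, 0, 0]
}}

```text
clock: 40.0
ee_pos: [0.6399, -0.2242, 0.2823]
tool_rot: [0.46, 1.523, -0.46]
contact_force: [-0.2, -0.8, 1.0]
grip_width: 0.011
```

>>> {"api": "arm_command", "payload": {
  "linear": [
    [0, 0, 0],
    [0, 0, 0],
    [0, 0, 2],
    [0, 0, 4],
    [-12, 0, 4],
    [-35, 0, 4],
    [-65, 0, 4],
    [-100, 0, 4]
  ],
  "twist": [0, 0, 0, 0, 0, 0, 0, 0],
  "grip": 40
}}

```text
clock: 40.67
ee_pos: [0.6425, -0.2257, 0.3836]
tool_rot: [0.46, 1.524, -0.46]
contact_force: [2.2, -0.4, 0.1]
grip_width: 0.0401
```

Run:
```python
from h import *
go((.62,.1,.38))
```

```text
t 40.67 p [ 0.6425 -0.2257  0.3836] down [-0.002  0.001 -1.   ] jaw yaw -0.587 q7 -0.14 F [ 2.2 -0.4  0.1] w 40.1
  lin [3.8, 258.8, -199.1] tw 0 dist 327
```

Move well clear and check.

>>> {"api": "arm_command", "payload": {
  "linear": [
    [0, 25, -19],
    [0, 55, -42],
    [0, 87, -67],
    [0, 119, -92],
    [0, 151, -116],
    [0, 183, -141],
    [0, 215, -165],
    [0, 240, -185]
  ],
  "twist": [0, 0, 0, 0, 0, 0, 0, 0]
}}

```text
clock: 41.33
ee_pos: [0.6215, 0.0796, 0.3838]
tool_rot: [0.459, 1.521, -0.457]
contact_force: [0.5, 0.6, -0.4]
grip_width: 0.0398
```

Run:
```python
from h import *
s=vision.camera("side");t=vision.camera("top")
cv2.imwrite("pics/t14.png",t["img"]);cv2.imwrite("pics/t14b.png",np.hstack([cv2.resize(t["img"][150:310,280:420],None,fx=2.8,fy=2.8),cv2.resize(s["img"][170:330,230:370],None,fx=2.8,fy=2.8)]))
go()
```

```text
t 41.43 p [0.6213 0.0834 0.3832] down [-0.     0.003 -1.   ] jaw yaw -0.578 q7 -0.65 F [-0.3 -0.4 -0.8] w 39.9
```

View pics/t14.png

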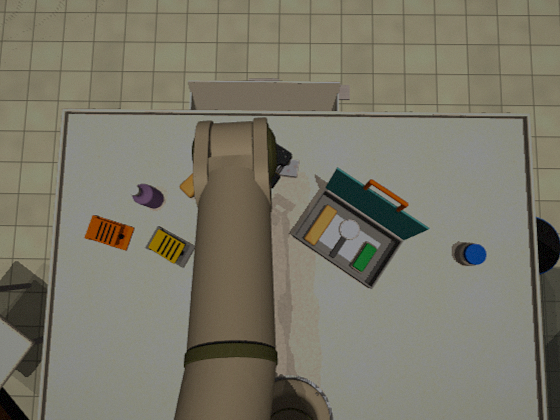

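View pics/t14b.png

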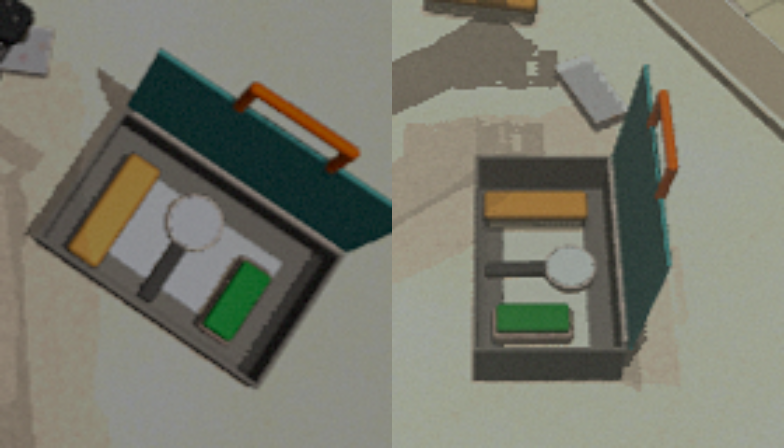

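```bash
python3 -c "
from plant import ticket
print(ticket.hand_in())"
```

```text
the job is handed in; nothing more can be done
None
```

The job is done and handed in at about 41 s. The brush, mirror and pumice stone were out on the shelf; I saw no scoop.

- **Loading:** I opened the lid by its bar, put the brush, mirror and pumice in the box, and guided the lid shut by its bar. A picture then showed it shut.
- **Pedal:** I pressed the yellow pedal until it met its stop. The force jumped to about 32 N with no further travel, and the picture showed the plate flat. I held it there for more than 2 s and let it come back up, which a picture confirmed.
- **Finish:** I swung the lid back to about 1.7 rad and let go so that it fell onto its stop. The last pictures show the lid leaning back open and all three things lying in the box.
- **Left alone:** The bottle, the cream jar and the orange look-alike pedal look the same in the first and last top pictures. The arm partly hid the pill box and the large brush in the last top picture, but I never moved to them, and the side view showed the pill box in place.
- **End state:** The gripper is well clear of everything, with almost no force on it.

Setting the pumice down pressed it on the box floor with about 43 N at the wrist for a moment. That is under the 120 N wrist limit, and it was the held stone pressing, not the gripper's body. No other check failed.

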